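Gauge a graphite bar on two faces and show its end to the camera

TASK

Draw the yellow-banded graphite bar out of the rack and press one of its wide faces squarely against the gauge's orange plunger for a moment, then turn the bar and do the same with one of its narrow faces, gently enough that the plunger never reaches the end of its travel. Then tip the bar over so that its bare lower end looks straight into the lens of the tilted camera, about 90 mm in front of it and centred, and finish holding it there in the air, still gripped and at rest. Leave the other bars standing in the rack, do not strike the camera, and leave the bottle, cup, jar and graphite offcut where they are.

Things in the scene. Friction and masses are not known exactly. Their poses are not given: they have to be found in the camera images.
- bar: The bar to inspect: black graphite, 26 x 44 mm in section, 150 mm long, about 0.3 kg, with a yellow band on its top 24 mm and a yellow top face. It stands upright and loose in one of the rack's three sockets (any of them), its foot 10 mm above the bench. Origin: centre of its lower end face; z runs up along its length; the wide (44 mm) faces look along its own +x and -x, 26 mm apart; the narrow (26 mm) faces look along +y and -y, 44 mm apart
- bar_top (a point): Centre of the bar's yellow top face, 150 mm along z from its origin
- rack: Fixed aluminium block 90 (x) x 250 (y) x 45 mm high with three sockets 29 x 47 mm, 35 mm deep, in a row along its y at -78, 0 and +78 mm; each holds an upright bar, wide faces towards the rack's x (34 mm are clear between neighbouring bars). Origin: centre of its underside
- spare_a: Plain black bar without a band, same size as the bar (150 mm tall), standing in another socket; stays there. Origin at its lower end
- spare_b: As spare_a, in the remaining socket; stays there
- gauge: Fixed contact gauge: a white housing 50 mm wide, top 107 mm above the bench, on a dark granite block 130 x 100 x 30 mm. Origin on the underside. Its own x is the level direction in which the plunger is pressed in; the plunger looks along -x, roughly to the robot. The block runs from 30 mm before the origin (20 mm behind the plunger tip) to 100 mm after it
- stand: Fixed aluminium stand of the camera, foot 110 x 100 x 12 mm with two side plates 97 mm high carrying the camera. Origin on the bench vertically below the lens; its -x is the level direction in which the camera looks
- camera: Fixed camera, a blue box with a lens and a white ring light of 62 mm across. Origin: centre of the lens front, 100 mm above the bench. Its own z is the line of sight, out of the lens, upwards and roughly to the robot, 40 degrees (0.698 rad) from vertical
- bottle: Bystander: pale bottle with a white cap, 60 mm across, 130 mm tall; origin under its base
- cup: Bystander: grey cup 76 mm across, 90 mm tall; origin under its base
- offcut: Bystander: black graphite offcut 70 x 50 x 30 mm; origin under it
- jar: Bystander: amber jar 56 mm across, 60 mm tall; origin under its base
- plunger_tip (a point): Centre of the front face of the plunger's flat orange disc (18 mm across, on a steel rod), 85 mm above the bench and 50 mm before the gauge's origin when out; it moves with the plunger
- plunger (a joint): How far the plunger is pressed in, m: 0 fully out, 0.015 at its end stop; a spring pushes it back, about 0.8 N at first plus 0.4 N per mm; a press of about 8 mm (4 N) is right for a reading, anything from 3 mm up counts

How it is judged:
By the outcome, as a careful person would: the job done as asked, in the order asked, and still so for the second after the job is handed in, while the arm keeps its last pose, push and grip.
It also fails if it takes over 58 s, if anything falls off the work surface, if the arm or the gripper's body presses on something with over 40 N, if the wrist force passes 120 N, or if a joint passes its speed limit or range.

ROBOT

A 6-joint arm with a two-finger parallel gripper is mounted at the origin on the work surface. World frame = base frame: x ahead of the robot, y to its left, z up, the work surface at z = 0. Lengths are in mm, angles in degrees, forces in N, time in s.
With the tool pointing down it reaches from about 350 to 850 mm from the base axis. Payload 8.1 kg.
Tool frame: the origin (TCP) lies at the very end of the fingers, on their centre line; the grasp point (between the pads) lies 19 mm behind it; z points along the fingers, y is the direction in which the jaws open and shut (so a half turn about z gives the same grasp; the last joint's range is limited). The gripper opens to 85 mm and grips with 20 to 120 N. Pads are 22 mm wide; open, the fingers measure 114 mm over their backs; the gripper's body (76 mm by 85 mm) begins 54 mm behind the grasp point. The pads swing forward as they close: fully open they stand 13 mm farther back than shut.
Start: joints at [59.966, 7.471, 85.268, -0, 87.261, -4.893], TCP at [254.892, 543.172, 231.292] pointing down, gripper open.
Joint ranges: [-169.43, 169.43], [-51.17, 129.36], [1.28, 143.12], [-76.62, 256.62], [0, 156.53], [-152.29, 152.29]. Speed limits (degrees/s): [136.94, 136.94, 159.86, 180, 180, 180].

INTERFACE

Orientations are given as [roll, pitch, yaw] about the fixed x, y, z axes, in that order (R = Rz(yaw) Ry(pitch) Rx(roll)).
In Python, from bench import sensors, viewer, job gives the robot as it stands.
- The arm moves only by the shell command python3 -m pendant 'ROWS' [FORCE]. ROWS is JSON, one flat list of numbers, 5 for each row, row after row: the shift along the world's x, y, z in mm, then the turn about the world's z in rad, then the finger opening in mm, from 0 to 85.4. In form: [x, y, z, twist, hand, x, y, z, twist, hand, ...]. A call has 1 to 12 rows; each row shifts and turns the pose as measured when the row begins; what a row does not reach is not made up. A row lasts 1/12 s, in which the tool goes at most 41.7 mm and 7.16 degrees, less where a joint would pass 70% of its speed; a pose out of reach is approached as far as the arm can. A call with a gripper value outside its range is refused whole. The fingers move at their own pace and stop on an object; FORCE is the grip in N (left out, the last holds). Time passes only in rows, so rows that do not move let the fingers close. It gives the time, the measured TCP pose, the force and the opening at its end, in the units of the state.
- sensors.sense(): the state, without advancing time (a new reading comes with each control period).
- viewer.snapshot(name): name is "scene" or "top" or "wrist"; returns a dict with "frame" (420x560x3 uint8, blue, green, red), "z_map" (420x560 float32, mm along the optical axis (not along the pixel's ray), 0 where there is no reading), "fx", "fy", "cx", "cy" (pixels), "k1" (the pictures are not rectified: a ray, as slopes to the right and down, at radius r is drawn at 1 + k1 r^2 times it, then the intrinsics apply), "view" (4x4, takes a point from world to camera coordinates). Camera axes: x right, y down, z forward; pixel columns grow to the right and rows downward; lengths in mm; the calibration is good to about 2 mm. A picture is of the moment at which its call begins.
- job.hand_in(): hands the job in, once; it reports no verdict.
The state is a dict: "time": time; "joint_pos": joint angles; "qd": joint speeds; "joint_efforts": joint torques, N m; "tool_pos": TCP position; "tcp_rot": TCP orientation; "ft_force": force on the tool from outside, world axes, zero at the start; "wrist_torque": the same for the moment, N m; "finger_gap": finger opening in mm.
Only numpy, scipy, OpenCV 4.12 (cv2) and the standard library are available. Lean on these libraries where they do the work, as an engineer would, in place of code of your own. Each camera call takes 0.05 s, during which the arm holds its last target.

## Working session

There is one attempt and no reset: what is moved stays moved. The work goes in short steps, Python scripts to look and compute and a shell command to move; the robot and the scene stay as the last step left them, time stands still between calls to the robot, and variables do not carry over. Pictures are saved under pics/ and viewed, and the job is handed in when it is done.

```bash
ls; mkdir -p pics
cat > h.py <<'E'
from bench import sensors, viewer, job
import numpy as np, cv2, pickle
def snap(n,tag):
    s=viewer.snapshot(n); cv2.imwrite(f'pics/{tag}.png',s['frame']); pickle.dump(s,open(f'pics/{tag}.pkl','wb')); return s
def load(tag): return pickle.load(open(f'pics/{tag}.pkl','rb'))
def K(s): return np.array([[s['fx'],0,s['cx']],[0,s['fy'],s['cy']],[0,0,1.]]), np.array([s['k1'],0,0,0,0.])
def rays(s,uv):
    k,d=K(s); p=cv2.undistortPoints(np.float64(uv).reshape(-1,1,2),k,d)[:,0]
    V=np.array(s['view']); R=V[:3,:3]; t=V[:3,3]
    c=-R.T@t; return c,(np.c_[p,np.ones(len(p))]@R)
def onplane(s,uv,z):
    c,r=rays(s,uv); return c+r*((z-c[2])/r[:,2])[:,None]
def depthpts(s,uv):
    c,r=rays(s,uv); uv=np.int64(np.round(uv)).reshape(-1,2); return c+r*s['z_map'][uv[:,1],uv[:,0]][:,None]
def cloud(s):
    if 'cl' not in s:
        h,w=s['z_map'].shape; g=np.stack(np.meshgrid(np.arange(w),np.arange(h)),-1).reshape(-1,2)
        P=depthpts(s,g.astype(float)).reshape(h,w,3); P[s['z_map']<=0]=np.nan; s['cl']=P
    return s['cl']
def proj(s,P):
    k,d=K(s);V=np.array(s['view']); r,_=cv2.Rodrigues(V[:3,:3]); return cv2.projectPoints(np.float64(P).reshape(-1,1,3),r,V[:3,3],k,d)[0][:,0]
E
python3 - <<'E'
from h import *
for n in ['scene','top','wrist']: 
    s=snap(n,n+'0'); print(n,s['fx'],s['k1'],np.linalg.inv(s['view'])[:3,3])
print(sensors.sense())
E
```

```text
pics
scene 386.8083827706296 -0.007527846045664379 [1248.15753722  107.71274515  992.88457935]
top 421.5593400838948 0.024047681210305955 [ 411.89566788  -55.48584376 1207.95183096]
wrist 296.7334811229021 -0.010520461159558835 [182.55742239 575.85330582 373.27123097]
{'time': 0.15, 'joint_pos': array([ 5.99654963e+01,  7.50493915e+00,  8.53150910e+01, -4.16357506e-04,
        8.72599530e+01, -4.89235203e+00]), 'qd': array([-0.02689186, -0.08121085, -0.20658231,  0.033708  , -0.03699421,
       -0.06463668]), 'joint_efforts': array([ 5.84555346e-04, -5.70065510e+01, -5.01157701e+01, -2.88899755e-04,
        9.73889400e-03,  9.99865449e-06]), 'tool_pos': array([254.68806464, 542.80784323, 230.48640303]), 'tcp_rot': array([-1.79920273e+02, -6.40693579e-03,  1.54857864e+02]), 'ft_force': array([-0.34749435, -0.14109287, -0.29818888]), 'wrist_torque': array([0.00294566, 0.04805627, 0.00967954]), 'finger_gap': 85.23461685782824}
```

View pics/scene0.png

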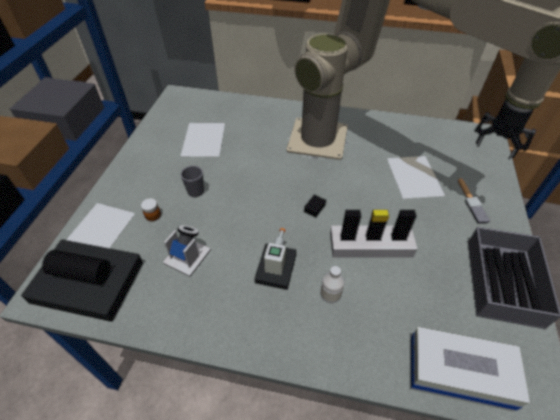

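View pics/top0.png

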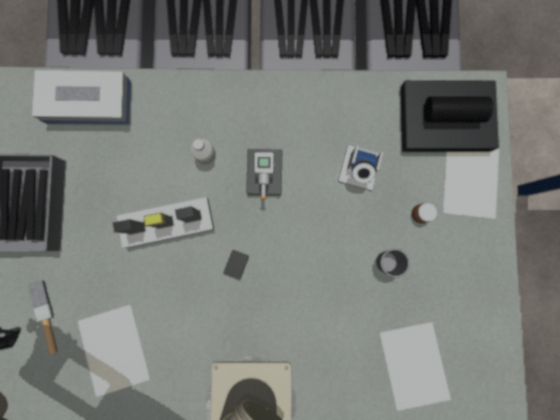

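The scene camera shows the yellow bar in the middle socket (~(380,217)), the gauge at ~(275,262), the tilted camera at ~(185,245) and the offcut at ~(315,205). In the top view they are at (154,220), (264,165), (362,168) and (236,265).

Run:
```python
from h import *
for t,box in [('top0',(100,130,400,290)),('scene0',(130,180,430,310))]:
    f=load(t)['frame'][box[1]:box[3],box[0]:box[2]]; f=cv2.resize(f,None,fx=2.6,fy=2.6,interpolation=cv2.INTER_CUBIC); cv2.imwrite(f'pics/{t}c.png',f)
s=load('top0'); C=cloud(s); f=s['frame']; hsv=cv2.cvtColor(f,cv2.COLOR_BGR2HSV)
def comp(m,name,z=None):
    n,l,st,ce=cv2.connectedComponentsWithStats(m.astype(np.uint8))
    for i in range(1,n):
        if st[i,4]>4 :
            P=C[l==i]; print(name,ce[i].round(1),st[i,4],'cloud med',np.nanmedian(P,0).round(1), 'ray', onplane(s,[ce[i]],z).round(1) if z else '')
roi=np.zeros(f.shape[:2],bool); roi[120:300,90:450]=1
comp(roi&(abs(hsv[...,0].astype(int)-28)<6)&(hsv[...,1]>150)&(hsv[...,2]>90),'yellow',160)
comp(roi&(hsv[...,0]<16)&(hsv[...,1]>120)&(hsv[...,2]>80),'orange',85)
for n,z0,z1 in [('bars',152,168),('rack',38,52),('ghouse',98,116),('gblock',25,36),('bottle',120,140),('jar',52,70)]:
    m=roi&(C[...,2]>z0)&(C[...,2]<z1)
    nn,l,st,ce=cv2.connectedComponentsWithStats(m.astype(np.uint8))
    for i in range(1,nn):
        if st[i,4]>40:
            P=C[l==i][:,:2].astype(np.float32); r=cv2.minAreaRect(P); print(n,ce[i].round(),st[i,4],np.round(r[0],1),np.round(r[1],1),round(r[2],1),np.median(C[l==i][:,2]).round(1))
```

```text
bars [184. 213.] 192 [505.  163.8] [26.6 43.4] 11.5 160.2
bars [153. 219.] 202 [488.7 239.7] [26.5 44.7] 12.1 160.6
bars [122. 226.] 211 [472.6 316.3] [26.3 47. ] 11.6 160.4
rack [108. 120.] 56 [775.4 409.4] [  3.1 100.3] 0.0 44.2
rack [426. 135.] 1070 [ 739.  -491.1] [127.6  84.4] 89.6 49.2
rack [167. 223.] 1982 [488.7 240.5] [ 90.8 251.4] 12.0 45.4
rack [398. 263.] 50 [ 378.6 -397.6] [24.4 57.7] 82.2 45.4
ghouse [202. 149.] 63 [681.9 134.3] [26.7 38.1] 40.4 102.3
ghouse [264. 164.] 405 [630.8 -32.3] [49.  82.3] 87.1 105.5
ghouse [364. 170.] 222 [ 624.8 -300.5] [59.7 31.9] 70.8 106.9
gblock [407. 140.] 61 [ 727.6 -438.9] [104.3  47.6] 34.3 30.7
gblock [264. 174.] 1012 [634.5 -31.4] [130.7  99.1] 0.0 30.1
gblock [417. 214.] 59 [ 517.1 -463. ] [51.6 25. ] 4.1 31.5
gblock [235. 264.] 450 [373.5  44.7] [49.9 69.9] 68.8 30.4
bottle [198. 145.] 93 [685.5 137.9] [24.7 25.9] 4.7 130.3
jar [367. 154.] 66 [ 678.1 -318.9] [57.9 19.8] 68.3 61.2
jar [427. 212.] 279 [ 519.2 -479.7] [47.1 50.8] 3.4 60.0
jar [400. 263.] 74 [ 378.8 -394.2] [32.5 63.6] 80.6 61.8
```

View pics/top0c.png

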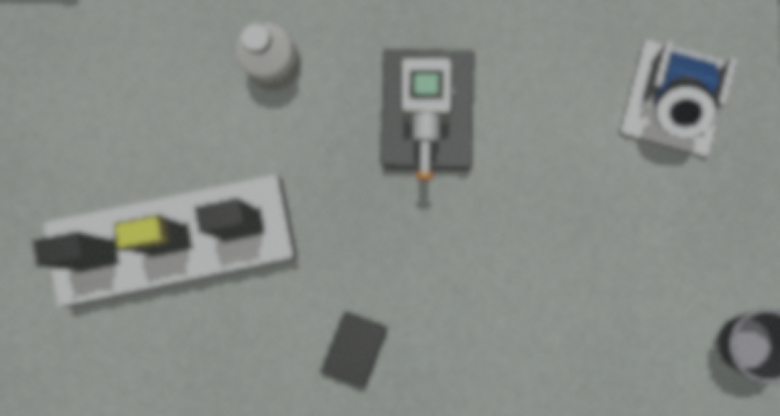

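View pics/scene0c.png

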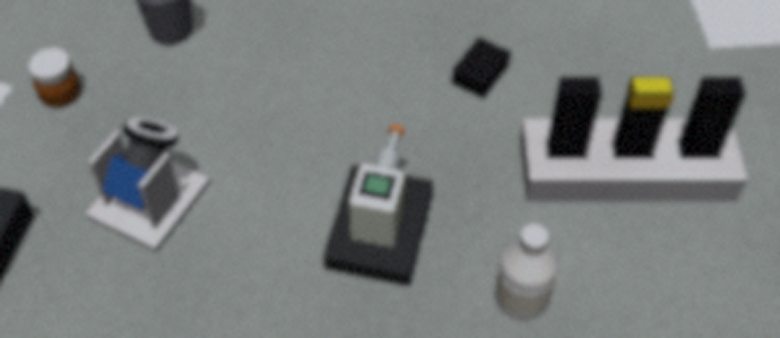

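Run:
```python
from h import *
for t in ['top0','scene0']:
    s=load(t); C=cloud(s); f=s['frame']; hsv=cv2.cvtColor(f,cv2.COLOR_BGR2HSV)
    X,Y,Z=C[...,0],C[...,1],C[...,2]
    def rect(n,m):
        n_,l,st,ce=cv2.connectedComponentsWithStats(m.astype(np.uint8)); 
        if n_<2: print(t,n,'none');return
        i=1+np.argmax(st[1:,4]); P=C[l==i]; r=cv2.minAreaRect(P[:,:2].astype(np.float32)); print(t,n,st[i,4],np.round(r[0],1),np.round(r[1],1),round(r[2],1),np.median(P,0).round(1)); return P
    g=(X>530)&(X<720)&(Y>-100)&(Y<40)
    rect('block',g&(Z>24)&(Z<36)); rect('house',g&(Z>101)&(Z<113)); P=rect('plunger',g&(Z>78)&(Z<93)&(X<610))
    if P is not None:
        q=P[:,:2]; 
        for lo in range(540,610,10):
            w=q[(q[:,0]>=lo)&(q[:,0]<lo+10)]
            if len(w): print('   ',lo,len(w),w.mean(0).round(1), q[:,0].min().round(1))
    hh=hsv.astype(int); o=g&(hh[...,0]<18)&(hh[...,1]>70)
    ys,xs=np.where(o); 
    if len(xs): print(t,'orange',len(xs),xs.mean(),ys.mean(), onplane(s,[[xs.mean(),ys.mean()]],85).round(1))
    # block edges
    c=(X>540)&(X<720)&(Y>-380)&(Y<-240)
    rect('foot',c&(Z>7)&(Z<17))
    ring=c&(Z>75)&(Z<135)&(hh[...,2]>170)&(hh[...,1]<50)
    ys,xs=np.where(ring)
    print('ring',len(xs), np.nanmean(C[ring],0).round(1))
    P=C[ring]; 
    if len(P)>10:
        m=P.mean(0); u,sv,v=np.linalg.svd(P-m); n=v[2]*np.sign(v[2][2]); print('normal',n.round(3),sv.round(1),'tilt',np.degrees(np.arccos(n[2])),'az',np.degrees(np.arctan2(n[1],n[0])))
    (np.save(f'pics/ring_{t}.npy',P))
```

```text
top0 block 1019 [634.5 -31.3] [130.7  99.2] 0.0 [620.5 -35.7  30.1]
top0 house 354 [644.5 -33. ] [49.  54.8] 87.1 [643.3 -33.8 105.9]
top0 plunger 52 [580.  -35.4] [15.8 58. ] 82.2 [579.7 -34.1  90. ]
    550 8 [553.7 -36.2] 550.9
    560 12 [565.7 -31.5] 550.9
    570 6 [574.9 -30.9] 550.9
    580 15 [585.9 -34. ] 550.9
    590 7 [595.4 -43.2] 550.9
    600 4 [605.7 -44. ] 550.9
top0 orange 17 263.0 196.94117647058823 [[554.4 -31.4  85. ]]
top0 foot 441 [ 650.3 -307.5] [100.2 109.6] 74.6 [ 622.8 -276.7   12. ]
ring 104 [ 617.3 -300.1  100.8]
normal [-0.621  0.144  0.771] [175.5 161.6  20.9] tilt 39.58199082023735 az 166.90932346263736
scene0 block 755 [637.  -31.2] [100.  132.8] 89.2 [666.8 -13.3  29.8]
scene0 house 285 [643.5 -31. ] [48.9 63.1] 89.6 [649.  -30.4 105.6]
scene0 plunger 37 [566.3 -31.7] [15.3 30.1] 79.3 [562.6 -29.1  88.9]
    550 16 [555.7 -29.2] 551.7
    560 9 [564.7 -29.4] 551.7
    570 9 [575.4 -30.4] 551.7
    580 3 [581.  -28.6] 551.7
scene0 orange 12 282.25 229.0 [[550.2 -30.3  85. ]]
scene0 foot 501 [ 654.4 -306.4] [101.7 110.8] 75.4 [ 682.3 -288.2   11.8]
ring 0 [nan nan nan]<stdin>:24: RuntimeWarning: Mean of empty slice
```

Run:
```python
from h import *
for t in ['top0','scene0']:
    s=load(t); C=cloud(s); X,Y,Z=[C[...,i] for i in range(3)]
    # edge angles
    for nm,m,ang in [('block',(X>550)&(X<720)&(Y>-100)&(Y<40)&(Z>24)&(Z<36),0),('foot',(X>540)&(X<740)&(Y>-400)&(Y<-220)&(Z>6)&(Z<18),-15),('rack',(X>380)&(X<600)&(Y>90)&(Y<390)&(Z>38)&(Z<50),12)]:
        P=C[m][:,:2]; a=np.radians(ang); R=np.array([[np.cos(a),np.sin(a)],[-np.sin(a),np.cos(a)]]); Q=P@R.T
        out=[]
        for ax in (0,1):
            o=1-ax; bins=np.arange(np.percentile(Q[:,o],5),np.percentile(Q[:,o],95),6)
            for sg in (1,-1):
                E=[]
                for b in bins:
                    w=Q[(Q[:,o]>=b)&(Q[:,o]<b+6)]
                    if len(w)>0: E.append([b+3,sg*np.max(sg*w[:,ax])])
                E=np.array(E); med=np.median(E[:,1]); 
                k=abs(E[:,1]-np.max(sg*E[:,1])*sg)<6
                if k.sum()>4:
                    c=np.polyfit(E[k,0],E[k,1],1); out.append((ax,sg,round(np.degrees(np.arctan(c[0]))*(-1 if ax==0 else 1)+ang,1),int(k.sum())))
        print(t,nm,out)
s=load('top0')
g=cv2.resize(s['frame'][140:200,330:395],None,fx=9,fy=9,interpolation=cv2.INTER_CUBIC); cv2.imwrite('pics/cam_t.png',g)
s=load('scene0')
g=cv2.resize(s['frame'][215:280,150:220],None,fx=9,fy=9,interpolation=cv2.INTER_CUBIC); cv2.imwrite('pics/cam_s.png',g)
```

```text
top0 block [(0, 1, np.float64(-2.5), 16), (0, -1, np.float64(-1.6), 16), (1, 1, np.float64(-0.6), 21), (1, -1, np.float64(0.1), 21)]
top0 foot []
top0 rack [(0, 1, np.float64(12.2), 39), (0, -1, np.float64(12.1), 39), (1, 1, np.float64(11.4), 10), (1, -1, np.float64(12.0), 15)]
scene0 block [(0, 1, np.float64(-0.4), 16), (0, -1, np.float64(-0.4), 8), (1, 1, np.float64(-0.5), 20), (1, -1, np.float64(-0.9), 20)]
scene0 foot [(0, 1, np.float64(-16.0), 15), (1, 1, np.float64(-14.7), 18), (1, -1, np.float64(-10.2), 6)]
scene0 rack [(0, 1, np.float64(12.1), 39), (0, -1, np.float64(11.1), 8), (1, 1, np.float64(13.0), 13), (1, -1, np.float64(13.0), 14)]
```

View pics/cam_t.png

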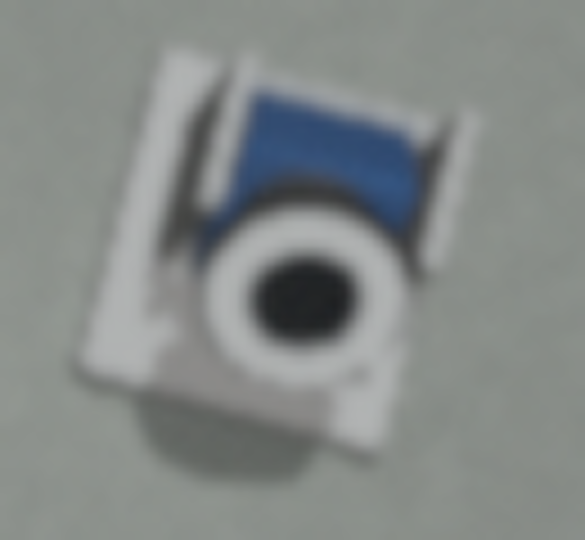

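View pics/cam_s.png

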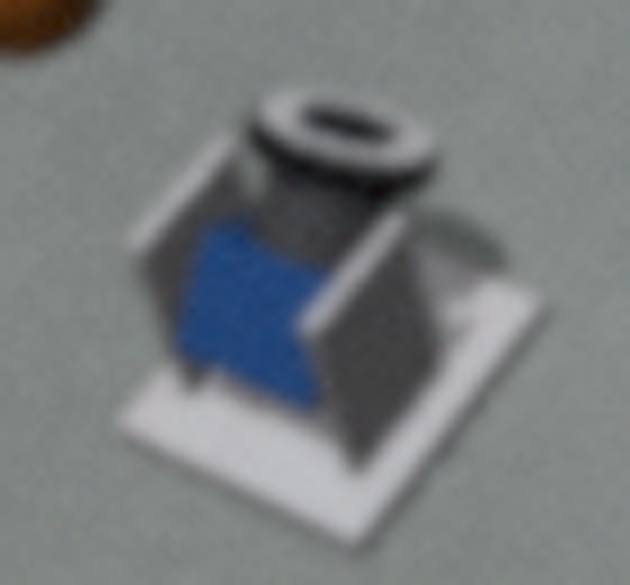

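The ring light is centred at about (363.4,172.5) in the top view and (188,228.3) in the scene view. I'll triangulate it and take a clean wrist picture later if needed.

Run:
```python
from h import *
a=load('top0');b=load('scene0')
print(onplane(a,[[363.4,172.5]],100),onplane(b,[[188,228.3]],100))
s=sensors.sense();print(s['tool_pos'],s['tcp_rot'])
C=cloud(a); X,Y,Z=[C[...,i] for i in range(3)]
for n,m in [('bottlecap',(Z>122)&(Z<140)&(Y>90)&(X>640)&(Y<180)&(X<740)),('barY',(Z>154)&(Z<168)&(Y>200)&(Y<280)&(X>440)&(X<540))]:
    P=C[m]; print(n,len(P),P.mean(0).round(1))
```

```text
[[ 619.18760872 -298.98679437  100.        ]] [[ 618.04694793 -298.98287934  100.        ]]
[254.68806464 542.80784323 230.48640303] [-1.79920273e+02 -6.40693579e-03  1.54857864e+02]
bottlecap 92 [685.8 137.5 129.9]
barY 201 [488.6 238.9 160.6]
```

```bash
python3 -m pendant '[23.4,-30.3,0,-0.0923,85, 23.4,-30.3,0,-0.0923,85, 23.4,-30.3,0,-0.0923,85, 23.4,-30.3,0,-0.0923,85, 23.4,-30.3,0,-0.0923,85, 23.4,-30.3,0,-0.0923,85, 23.4,-30.3,0,-0.0923,85, 23.4,-30.3,0,-0.0923,85, 23.4,-30.3,0,-0.0923,85]' 60
python3 - <<'E'
from h import *
for n in ['wrist']: 
    s=snap(n,n+'1')
s=sensors.sense();print(s['tool_pos'],s['tcp_rot'],s['time'])
print(s['ft_force'],s['finger_gap'])
E
```

```text
time: 0.9
tool_pos: [464.1, 262.6, 226.7]
tcp_rot: [-179.7, -0.2, 106.0]
ft_force: [0.7, 0.2, 1.1]
finger_gap: 85.1
[468.13007165 256.70586151 226.591103  ] [-1.79759705e+02  8.04210466e-02  1.05365861e+02] 0.95
[ 2.40695536 -3.98813951  0.02184793] 84.71937916769981
```

View pics/wrist1.png

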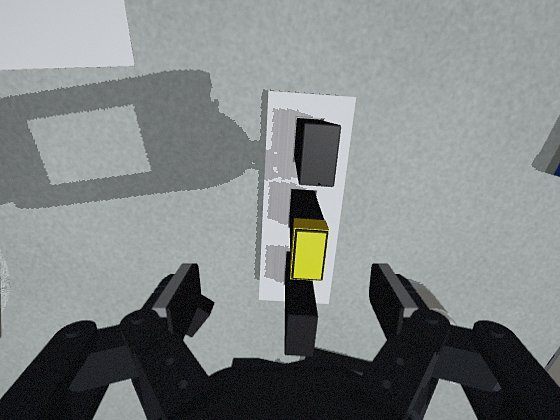

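The wrist view shows the yellow top at about (310,254) between the fingers, ahead of the jaw line.

Run:
```python
from h import *
s=snap('wrist','wrist2'); hsv=cv2.cvtColor(s['frame'],cv2.COLOR_BGR2HSV)
m=((abs(hsv[...,0].astype(int)-29)<5)&(hsv[...,1]>150)&(hsv[...,2]>200)).astype(np.uint8)
c=max(cv2.findContours(m,0,1)[0],key=cv2.contourArea)[:,0]
P=onplane(s,c,160)[:,:2].astype(np.float32); print(cv2.minAreaRect(P))
q=sensors.sense(); print(q['tool_pos'],q['tcp_rot'])
print(np.array([488.6,239.6,160])-q['tool_pos'])
```

```text
((490.105712890625, 239.13348388671875), (21.658462524414062, 39.21588897705078), 12.213720321655273)
[466.26218362 259.56244425 226.51154968] [-1.79705545e+02 -4.18718406e-02  1.05746592e+02]
[ 22.33781638 -19.96244425 -66.51154968]
```

```bash
python3 -m pendant '[12,-10,0,-0.033,85, 11,-10,0,-0.03,85, 0,0,0,0,85]'; python3 -c "
from h import *
q=sensors.sense(); print(q['tool_pos'],q['tcp_rot'],q['time'])"
```

```text
time: 1.25
tool_pos: [490.0, 237.4, 225.7]
tcp_rot: [-179.6, -0.1, 101.9]
ft_force: [0.5, 0.8, -0.3]
finger_gap: 84.8
[490.04722141 237.40250863 225.69353661] [-1.79610261e+02 -7.27489427e-02  1.01856199e+02] 1.25
```

```bash
python3 -m pendant '[-0.5,2,-30,0,85, 0,0,-30,0,85, 0,0,-28,0,85, 0,0,-20,0,85, 0,0,-7,0,85, 0,0,0,0,85]'
python3 - <<'E'
from h import *
q=sensors.sense(); print(q['tool_pos'],q['tcp_rot'],q['ft_force'])
E
```

```text
time: 1.75
tool_pos: [487.1, 243.3, 108.0]
tcp_rot: [-179.8, -0.2, 102.3]
ft_force: [-0.8, -0.1, 0.1]
finger_gap: 85.1
[487.08528648 243.2689569  108.02719274] [-179.75721705   -0.21437666  102.30817551] [-0.77820183 -0.11863619  0.10989908]
```

```bash
python3 -m pendant '[2,-4,0.5,0,85, 0,0,0,0,85]'; python3 -m pendant '[0,0,0,0,50, 0,0,0,0,20, 0,0,0,0,10, 0,0,0,0,10, 0,0,0,0,10, 0,0,0,0,10]' 60
python3 - <<'E'
from h import *
q=sensors.sense(); print(q['tool_pos'],q['tcp_rot'],q['ft_force'],q['finger_gap'])
E
```

```text
time: 1.92
tool_pos: [488.4, 240.1, 109.3]
tcp_rot: [-179.7, -0.2, 102.5]
ft_force: [0.4, -0.1, 0.7]
finger_gap: 84.8
time: 2.42
tool_pos: [492.0, 241.6, 115.8]
tcp_rot: [179.8, -0.3, 102.5]
ft_force: [-0.6, -0.3, -4.3]
finger_gap: 25.0
[492.00656776 241.57148173 115.797948  ] [179.76128845  -0.31370178 102.47690262] [-0.56744742 -0.32772508 -4.28869308] 25.045448551834752
```

```bash
python3 -m pendant '[0,0,0,0,5, 0,0,15,0,5, 0,0,25,0,5, 0,0,35,0,5, 0,0,35,0,5, 0,0,35,0,5, 0,0,30,0,5, 0,0,0,0,5]' 100
python3 - <<'E'
from h import *
s=snap('scene','scene1'); q=sensors.sense(); print(q['tool_pos'],q['tcp_rot'],q['ft_force'],q['finger_gap'],q['time'])
E
```

```text
time: 3.08
tool_pos: [487.5, 239.1, 290.6]
tcp_rot: [-179.7, -0.2, 102.4]
ft_force: [1.7, 0.5, -1.9]
finger_gap: 24.6
[486.98112111 238.87780385 287.67941387] [-1.79534006e+02 -1.62138102e-01  1.02426007e+02] [ 0.06015971 -0.40544983 -3.44115186] 24.64612404827972 3.1333
```

View pics/scene1.png

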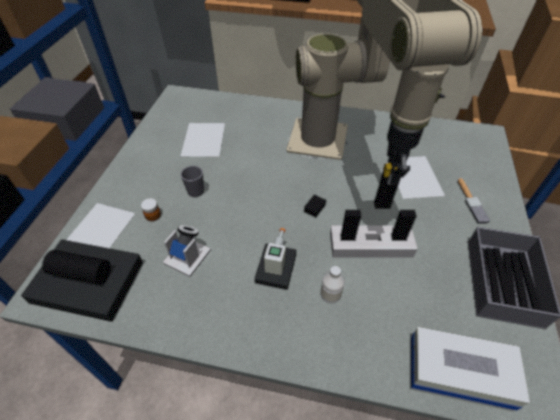

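The bar is out and held above the rack, with its foot at about (385,205). Both spares are still standing. Next I measure the bar in the hand.

```bash
cat >> h.py <<'E'
def barpts(tag,q,zlo,zhi,rad=60):
    s=load(tag); C=cloud(s); d=np.hypot(C[...,0]-q[0],C[...,1]-q[1]); m=(d<rad)&(C[...,2]>zlo)&(C[...,2]<zhi); return C[m]
E
python3 - <<'E'
from h import *
q=[487,239]
P=barpts('scene1',q,165,300,55); print(len(P),P.min(0).round(1))
for z in range(165,300,10):
    w=P[(P[:,2]>=z)&(P[:,2]<z+10)]
    if len(w): print(z,len(w),w.mean(0).round(1),w[:,0].max().round(1))
E
```

```text
551 [477.5 215.  184.5]
175 2 [493.9 247.1 184.6] 495.6
185 46 [496.5 237.5 190.7] 502.6
195 43 [495.9 237.9 200.2] 503.6
205 45 [495.8 235.9 209.8] 504.2
215 46 [496.3 237.2 219.9] 503.6
225 48 [497.6 237.8 229.7] 504.0
235 55 [496.8 237.4 240. ] 503.4
245 46 [496.6 238.6 249.8] 505.0
255 51 [497.4 237.2 259.8] 502.5
265 59 [497.3 236.  270.1] 505.5
275 49 [497.5 238.8 280. ] 504.7
285 37 [497.8 233.  289.7] 508.7
295 24 [501.1 234.7 297.6] 510.5
```

```bash
python3 -m pendant '[0,-20,0,-0.025,5, 0,-33,0,-0.025,5, 0,-35,0,-0.025,5, 0,-35,0,-0.025,5, 0,-35,0,-0.025,5, 0,-35,-10,-0.025,5, 0,-30,-30,-0.025,5, 0,-20,-35,-0.025,5, 0,-8,-35,-0.02,5, 0,0,-20,0,5, 0,0,0,0,5]'; python3 -c "
from h import *
q=sensors.sense(); print(q['tool_pos'],q['tcp_rot'],q['ft_force'],q['time'])"
```

```text
time: 4.05
tool_pos: [475.2, -20.9, 135.0]
tcp_rot: [-178.4, -0.2, 89.3]
ft_force: [-1.0, 0.2, -4.5]
finger_gap: 25.1
[475.24237371 -20.93457851 134.96521163] [-178.35506416   -0.22827212   89.34955324] [-0.98213434  0.15852617 -4.50440603] 4.05
```

```bash
python3 -m pendant '[5,-4,0,0,5, 5,-3,0,0,5, 0,0,0,0,5]'; python3 -m pendant '[0,0,0,0,5]'
python3 - <<'E'
from h import *
snap('scene','scene2');snap('top','top2')
q=sensors.sense(); print(q['tool_pos'],q['tcp_rot'],q['ft_force'],q['qd'],q['time'])
E
```

```text
time: 4.3
tool_pos: [483.3, -27.8, 132.4]
tcp_rot: [-178.0, -0.3, 89.4]
ft_force: [-0.4, 0.2, -2.7]
finger_gap: 25.2
time: 4.38
tool_pos: [484.4, -27.7, 133.5]
tcp_rot: [-178.0, -0.3, 89.4]
ft_force: [-0.5, 0.0, -2.7]
finger_gap: 24.7
[484.71419167 -27.69334545 133.99220379] [-178.11687069   -0.27191755   89.4248446 ] [ 1.10871328  0.96090324 -2.91975131] [-0.05941334 -0.28075686  0.48676576 -0.12749903 -0.07426926  0.04442841] 4.4833
```

View pics/scene2.png

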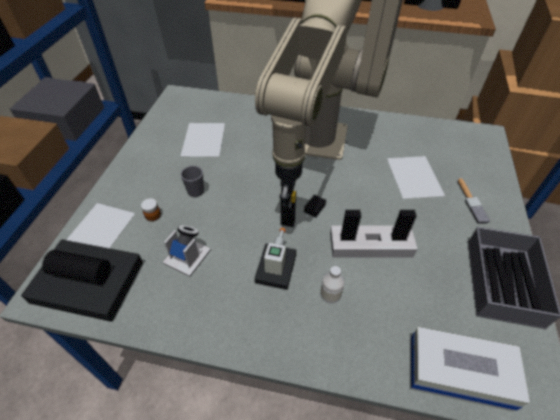

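```bash
python3 -m pendant '[11,-1.5,-1,0,5, 11,-1.5,-1,0,5, 11,0,-1,0,5, 10,0,0,0,5, 0,0,0,0,5]'
python3 - <<'E'
from h import *
q=sensors.sense(); print(q['tool_pos'],q['tcp_rot'],q['ft_force'],q['time'])
E
```

```text
time: 4.9
tool_pos: [533.1, -29.5, 137.1]
tcp_rot: [-178.7, -0.2, 89.6]
ft_force: [1.2, 0.1, -3.2]
finger_gap: 25.0
[533.07081807 -29.48033057 137.05496672] [-178.69547528   -0.2017917    89.60561092] [ 1.22176107  0.13490475 -3.21145033] 4.9
```

```bash
python3 -m pendant '[2,-1.5,-3,0,5, 3,0,-3,0,5, 0,0,0,0,5]'; python3 -m pendant '[2,0,0,0,5, 0,0,0,0,5]'
python3 - <<'E'
from h import *
q=sensors.sense(); print(q['tool_pos'],q['tcp_rot'],q['ft_force'],q['time'])
E
```

```text
time: 5.15
tool_pos: [539.3, -30.5, 132.6]
tcp_rot: [-178.9, -0.2, 89.7]
ft_force: [-0.5, -0.5, -4.1]
finger_gap: 25.0
time: 5.32
tool_pos: [540.6, -30.4, 132.4]
tcp_rot: [-178.8, -0.2, 89.7]
ft_force: [-0.5, 0.2, -2.3]
finger_gap: 24.8
[540.61330982 -30.41051604 132.39713342] [-1.78801928e+02 -1.78211886e-01  8.97006819e+01] [-0.4673604   0.15049003 -2.25208945] 5.3167
```

```bash
python3 -m pendant '[2,0,0,0,5, 2,0,0,0,5, 0,0,0,0,5]'
python3 - <<'E'
from h import *
snap('scene','scene3')
q=sensors.sense(); print(q['tool_pos'],q['tcp_rot'],q['ft_force'],q['time'])
E
```

```text
time: 5.57
tool_pos: [543.6, -30.4, 132.2]
tcp_rot: [-178.7, -0.2, 89.7]
ft_force: [-1.7, -0.3, -2.4]
finger_gap: 24.8
[543.46670052 -30.42498993 132.14166153] [-178.66082324   -0.18038968   89.69367244] [-2.3050971  -0.55730233 -1.37537502] 5.6167
```

```bash
python3 -m pendant '[2,0,0,0,5, 2,0,0,0,5, 0,0,0,0,5, 0,0,0,0,5]'
python3 - <<'E'
from h import *
q=sensors.sense(); print(q['tool_pos'],q['tcp_rot'],q['ft_force'],q['time'])
snap('top','top4'); s=snap('scene','scene4')
cv2.imwrite('pics/g4.png',cv2.resize(s['frame'][190:300,230:340],None,fx=5,fy=5,interpolation=cv2.INTER_CUBIC))
q=sensors.sense(); print(q['tool_pos'],q['tcp_rot'],q['ft_force'],q['time'])
E
```

```text
time: 5.95
tool_pos: [546.9, -30.5, 132.0]
tcp_rot: [-178.5, -0.2, 89.7]
ft_force: [-3.2, -0.9, -0.4]
finger_gap: 24.8
[546.88003484 -30.4720621  131.98488053] [-178.52929025   -0.18086174   89.68616185] [-3.19133354 -0.93180989 -0.42322976] 5.95
[546.87952615 -30.45811417 131.98204911] [-178.53852239   -0.18117802   89.68616979] [-3.54226724 -0.52859918 -1.81879996] 6.05
```

View pics/g4.png

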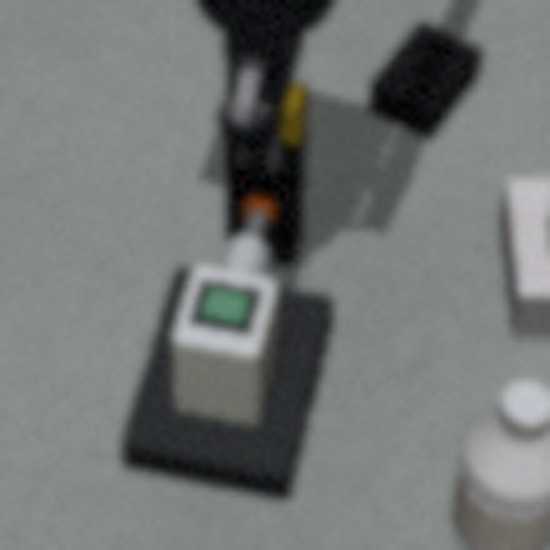

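The orange disc sits flat on the wide face at about (262,207) in the zoomed crop. The force is about 3.5 N, so the press is about 6–7 mm. Next I back off and turn the bar.

```bash
python3 -m pendant '[-10,0,0,0,5, -20,0,0,0,5, -20,0,0,-0.1,5, 0,0,0,-0.12,5, 0,0,0,-0.12,5, 0,0,0,-0.12,5, 0,0,0,-0.12,5, 0,0,0,-0.12,5, 0,0,0,-0.12,5, 0,0,0,-0.12,5, 0,0,0,-0.12,5, 0,0,0,-0.12,5]'; python3 -m pendant '[0,0,0,-0.12,5, 0,0,0,-0.1,5, 0,0,0,0,5]'
python3 - <<'E'
from h import *
q=sensors.sense(); print(q['tool_pos'],q['tcp_rot'],q['ft_force'],q['time'])
E
```

```text
time: 7.05
tool_pos: [501.2, -30.3, 133.5]
tcp_rot: [-179.3, -0.7, 19.6]
ft_force: [-1.1, 0.3, -3.4]
finger_gap: 24.8
time: 7.3
tool_pos: [503.0, -30.3, 134.2]
tcp_rot: [-179.4, -1.0, 6.1]
ft_force: [-0.5, 0.7, -2.8]
finger_gap: 25.2
[503.03063284 -30.3111271  134.15264933] [-179.35725403   -0.98926921    6.06328661] [-0.47848774  0.73047645 -2.80361237] 7.3
```

```bash
python3 -m pendant '[5,-0.5,-0.5,-0.06,5, 7,0,-0.5,-0.055,5, 6,0,-0.5,0,5, 0,0,0,0,5]' 110
python3 - <<'E'
from h import *
q=sensors.sense(); print(q['tool_pos'],q['tcp_rot'],q['ft_force'],q['time'])
E
```

```text
time: 7.63
tool_pos: [523.3, -30.8, 133.4]
tcp_rot: [-179.4, -1.3, 0.0]
ft_force: [0.5, -0.2, -2.9]
finger_gap: 24.9
[523.2799059  -30.82116799 133.37275211] [-1.79379549e+02 -1.25189000e+00  7.05253854e-03] [ 0.53335847 -0.1795934  -2.92418329] 7.6333
```

```bash
python3 -m pendant '[3,0,-1,-0.008,5, 3,0,-1,0,5, 2,0,0,0,5, 0,0,0,0,5]'
python3 - <<'E'
from h import *
q=sensors.sense(); print(q['tool_pos'],q['tcp_rot'],q['ft_force'],q['time'])
E
```

```text
time: 7.97
tool_pos: [531.5, -30.8, 130.8]
tcp_rot: [-179.4, -1.2, 0.0]
ft_force: [-1.0, 0.5, -2.7]
finger_gap: 24.8
[531.46742781 -30.77503262 130.83661004] [-1.79381731e+02 -1.16935373e+00  1.64673427e-02] [-1.04293329  0.45691919 -2.67414123] 7.9667
```

```bash
python3 -m pendant '[2,0,0,0,5, 2,0,0,0,5, 2,0,0,0,5, 0,0,0,0,5, 0,0,0,0,5, 0,0,0,0,5, 0,0,0,0,5]'
python3 - <<'E'
from h import *
q=sensors.sense(); print(q['tool_pos'],q['tcp_rot'],q['ft_force'],q['wrist_torque'],q['time'])
s=snap('scene','scene5')
cv2.imwrite('pics/g5.png',cv2.resize(s['frame'][190:300,230:340],None,fx=5,fy=5,interpolation=cv2.INTER_CUBIC))
for t in ['scene0','scene4','scene5']:
    s=load(t); h=cv2.cvtColor(s['frame'],cv2.COLOR_BGR2HSV).astype(int); m=(h[...,0]<14)&(h[...,1]>150)&(h[...,2]>120); m[:225]=0;m[240:]=0;m[:,:270]=0;m[:,295:]=0; ys,xs=np.where(m); print(t,len(xs),onplane(s,[[xs.mean(),ys.mean()]],85).round(1))
P=barpts('scene5',q['tool_pos'],20,125,45); 
for z in range(20,125,15):
    w=P[(P[:,2]>=z)&(P[:,2]<z+15)]
    if len(w): print(z,len(w),w.mean(0).round(1),np.percentile(w[:,0],90).round(1))
E
```

```text
time: 8.55
tool_pos: [535.7, -30.7, 129.7]
tcp_rot: [-179.4, -0.9, 0.1]
ft_force: [-3.6, 0.1, -1.7]
finger_gap: 24.8
[535.65669081 -30.67393276 129.74387922] [-1.79360682e+02 -8.52707571e-01  1.14572019e-01] [-3.55635283  0.08206661 -1.70371034] [-0.04174332  0.69615342 -0.04017065] 8.55
scene0 0 [[nan nan nan]]
scene4 0 [[nan nan nan]]
scene5 1 [[557.1 -26.6  85. ]]
20 14 [554.2 -16.2  28.7] 572.2
35 21 [544.8 -17.1  42.8] 558.4
50 21 [549.8 -20.1  57.8] 558.1
65 22 [546.6 -19.5  72.5] 559.1
80 53 [558.8 -26.3  89.3] 573.7
95 32 [552.1 -26.3 102.2] 557.7
110 36 [554.6 -27.9 116.9] 558.5<stdin>:6: RuntimeWarning: Mean of empty slice.
  ret = ret.dtype.type(ret / rcount)
```

View pics/g5.png

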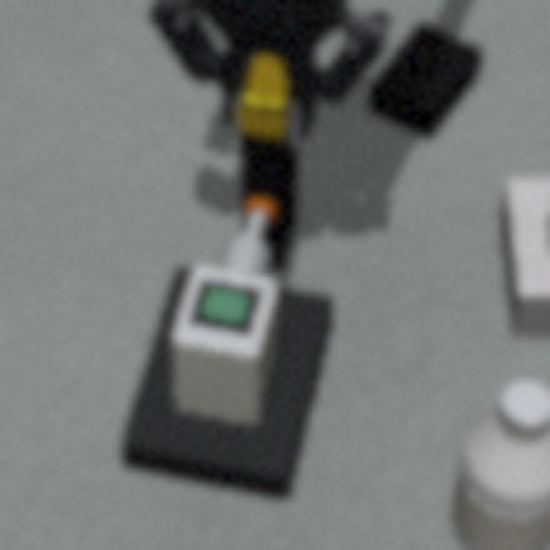

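```bash
python3 -m pendant '[-10,0,0,0,5, -20,0,0,0,5, -5,0,30,0,5, 0,0,35,0,5, 0,10,35,0.03,5, 0,25,35,0.03,5, 3,35,20,0.03,5, 5,35,5,0.03,5, 6,38,0,0.03,5, 6,38,0,0.03,5, 6,38,0,0.03,5, 6,30,0,0,5]'; python3 -c "
from h import *
q=sensors.sense(); print(q['tool_pos'],q['tcp_rot'],q['ft_force'],q['time'])"
```

```text
time: 9.6
tool_pos: [532.8, 224.8, 300.0]
tcp_rot: [-179.3, -2.0, 12.1]
ft_force: [0.5, -0.7, -3.4]
finger_gap: 24.6
[532.80179655 224.7607751  299.9772828 ] [-179.30291433   -2.01397602   12.07138033] [ 0.53432695 -0.74574076 -3.44536404] 9.6
```

```bash
python3 -m pendant '[16,14,0,0,5, 16,14,0,0,5, 3,4,-10,0,5, 0,0,-30,0,5, 0,0,-35,0,5, 0,0,-35,0,5, 0,0,-30,0,5, 0,0,-10,0,5, 0,0,0,0,5]'
python3 - <<'E'
from h import *
q=sensors.sense(); print(q['tool_pos'],q['tcp_rot'],q['ft_force'],q['time'])
p=q['tool_pos'][:2]-[488.7,240.2]; print('rack xy',p@[.978,.208],p@[-.208,.978])
E
```

```text
time: 10.35
tool_pos: [571.6, 269.4, 147.5]
tcp_rot: [-178.9, -3.1, 12.7]
ft_force: [0.5, -0.2, -3.2]
finger_gap: 24.6
[571.56626019 269.37718299 147.45158035] [-178.9389451    -3.09568596   12.67834324] [ 0.51427173 -0.17694993 -3.20711534] 10.35
rack xy 87.11205652214932 11.29910284150424
```

```bash
python3 -m pendant '[-4,-7,-5,0,5, -4,-7,-4,-0.01,5, 0,0,0,0,5]'
python3 - <<'E'
from h import *
snap('scene','scene6');snap('top','top6')
q=sensors.sense(); print(q['tool_pos'],q['tcp_rot'],q['ft_force'],q['time'])
p=q['tool_pos'][:2]-[488.7,240.2]; print('rack xy',p@[.978,.208],p@[-.208,.978])
E
```

```text
time: 10.6
tool_pos: [564.1, 254.8, 140.5]
tcp_rot: [-178.9, -3.2, 12.0]
ft_force: [-0.5, -0.4, -3.2]
finger_gap: 24.5
[565.30486247 255.85866638 141.94549284] [-178.87705713   -3.35686302   12.08046347] [ 1.47165436  0.67934979 -4.21059339] 10.7
rack xy 78.17655809769418 -0.6196356766586126
```

View pics/scene6.png

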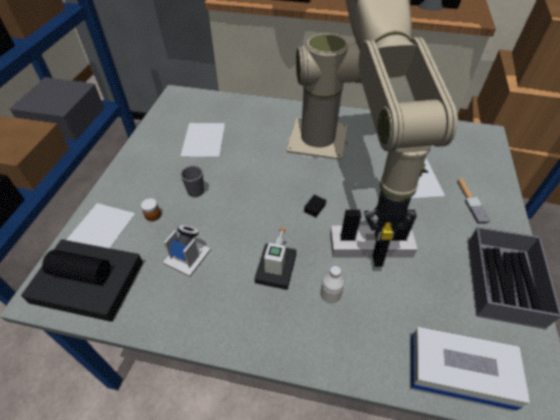

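```bash
python3 -m pendant '[-5,-1,-3,0,5, -6,-1.3,-3,0,5, -7,-1.5,0,0,5, -7,-1.5,0,0,5, -7,-1.5,0,0,5, 0,0,0,0,5]' 20
python3 - <<'E'
from h import *
q=sensors.sense(); print(q['tool_pos'],q['tcp_rot'],q['ft_force'],q['finger_gap'],q['time'])
p=q['tool_pos'][:2]-[488.7,240.2]; print('rack xy',p@[.978,.208],p@[-.208,.978])
E
```

```text
time: 11.2
tool_pos: [536.9, 251.0, 142.6]
tcp_rot: [-178.7, -4.4, 12.1]
ft_force: [0.3, -0.2, -3.5]
finger_gap: 24.7
[536.85473521 251.01104613 142.57221785] [-178.74885254   -4.3718365    12.06638736] [ 0.29053743 -0.17335321 -3.46982487] 24.660379781343128 11.2
rack xy 49.34402863280958 0.5570181893333703
```

Run:
```python
from h import *
s=snap('scene','scene7'); cv2.imwrite('pics/g7.png',cv2.resize(s['frame'][170:290,320:440],None,fx=5,fy=5,interpolation=cv2.INTER_CUBIC))
q=sensors.sense()
P=barpts('scene7',q['tool_pos']+[15,0,0],20,190,60)
for z in range(20,190,10):
    w=P[(P[:,2]>=z)&(P[:,2]<z+10)]
    if len(w): print(z,len(w),w.mean(0).round(1),np.percentile(w[:,0],90).round(1))
```

```text
20 48 [535.5 237.7  25.5] 544.1
30 45 [535.1 238.3  35.4] 543.5
40 200 [530.  234.8  44.9] 554.4
50 32 [567.4 255.9  55.1] 576.2
60 35 [565.4 255.2  64.7] 574.5
70 32 [564.7 253.4  75.4] 573.7
80 30 [563.1 254.9  84.3] 571.7
90 37 [563.4 254.   94.4] 570.3
100 39 [558.3 252.5 105.2] 568.7
110 36 [560.2 253.7 115.4] 567.2
120 36 [558.3 252.3 125.3] 564.9
130 30 [558.7 254.1 135.5] 562.6
140 36 [555.7 251.6 145.4] 562.2
150 50 [552.3 250.4 155.3] 560.4
160 54 [549.4 250.  164.8] 558.0
170 48 [550.9 249.6 175.1] 557.4
180 123 [539.9 253.3 186.2] 554.0
```

View pics/g7.png

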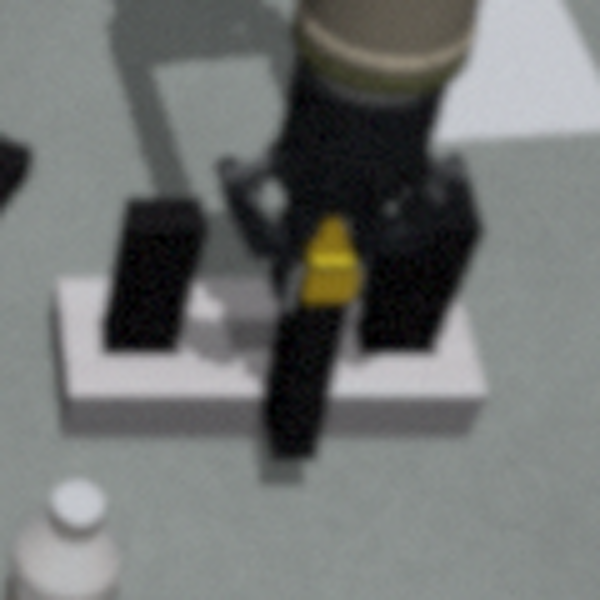

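```bash
python3 -m pendant '[12,2.5,0,0,5, 14,3,-6,0,5, 0,0,-8,0,5, 0,0,-6,0,5, 0,0,0,0,5]'
python3 - <<'E'
from h import *
q=sensors.sense(); print(q['tool_pos'],q['tcp_rot'],q['ft_force'],q['finger_gap'],q['time'])
p=q['tool_pos'][:2]-[488.7,240.2]; print('rack xy',p@[.978,.208],p@[-.208,.978])
E
```

```text
time: 11.67
tool_pos: [561.3, 257.0, 122.2]
tcp_rot: [-178.7, -4.2, 12.1]
ft_force: [0.2, -0.2, -3.9]
finger_gap: 24.9
[561.25044472 256.99296047 122.1962713 ] [-178.73192775   -4.21272653   12.13642135] [ 0.22389197 -0.15711318 -3.91748531] 24.88840480104 11.6667
rack xy 74.44727071570372 1.3330228385597405
```

```bash
python3 -m pendant '[-7,-2,-1.5,0,5, -7,-2,-1.5,0,5, -7,-1.5,-1.5,0,5, -7,-1.5,-1.5,0,5, 0,0,0,0,5]'
python3 - <<'E'
from h import *
q=sensors.sense(); print(q['tool_pos'],q['tcp_rot'],q['ft_force'],q['finger_gap'],q['time'])
p=q['tool_pos'][:2]-[488.7,240.2]; print('rack xy',p@[.978,.208],p@[-.208,.978])
E
```

```text
time: 12.08
tool_pos: [532.9, 249.8, 117.9]
tcp_rot: [-178.7, -4.7, 12.1]
ft_force: [-0.5, -0.3, -3.5]
finger_gap: 24.9
[532.90236332 249.84963746 117.91937817] [-178.71472658   -4.74633995   12.13559748] [-0.53117306 -0.2558344  -3.49168888] 24.922631817775173 12.0833
rack xy 45.23703591961417 0.24325386107903327
```

Run:
```python
from h import *
s=snap('scene','scene8'); cv2.imwrite('pics/g8.png',cv2.resize(s['frame'][170:290,320:440],None,fx=5,fy=5,interpolation=cv2.INTER_CUBIC))
q=sensors.sense()
P=barpts('scene8',q['tool_pos']+[20,5,0],20,190,60)
for z in range(20,170,10):
    w=P[(P[:,2]>=z)&(P[:,2]<z+10)&(P[:,0]>547)]
    if len(w): print(z,len(w),w.mean(0).round(1),np.percentile(w[:,0],90).round(1))
```

```text
20 29 [576.2 256.8  25.5] 582.5
30 29 [573.5 258.6  34.5] 581.7
40 35 [573.2 256.9  44.9] 580.9
50 31 [570.9 256.1  55.2] 576.3
60 30 [569.9 257.3  64.5] 575.1
70 32 [566.5 255.6  74.8] 571.9
80 32 [566.5 256.6  85. ] 570.3
90 32 [562.9 255.1  94.9] 567.8
100 30 [560.7 254.4 105. ] 565.0
110 29 [559.1 254.5 114.3] 562.4
120 32 [556.4 252.5 124.4] 560.0
130 29 [554.3 253.3 134.2] 557.7
140 31 [552.4 252.7 144.6] 555.2
150 26 [550.4 252.3 154.7] 553.6
160 21 [549.4 239.9 164.5] 552.1
```

View pics/g8.png

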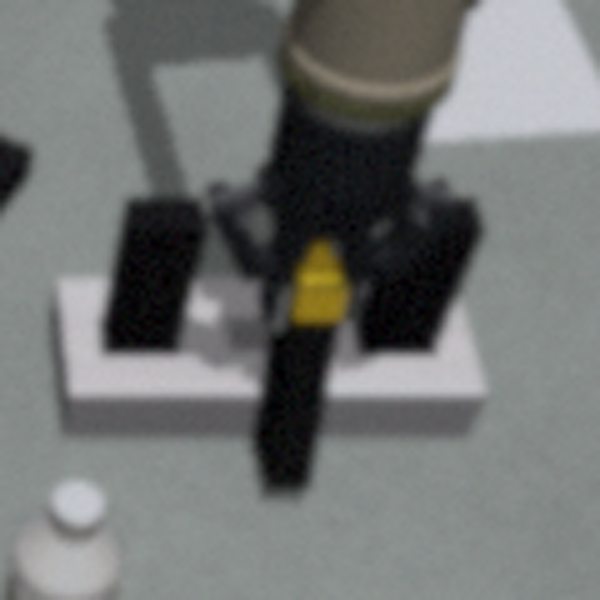

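```bash
python3 -m pendant '[-7,-1.5,-1.5,0,5, -7,-1.5,-2,0,5, -7,-1.5,-2,0,5, -7,-1.5,-2,0,5, 0,0,0,0,5]'
python3 - <<'E'
from h import *
s=snap('scene','scene9'); cv2.imwrite('pics/g9.png',cv2.resize(s['frame'][170:290,320:440],None,fx=5,fy=5,interpolation=cv2.INTER_CUBIC))
q=sensors.sense();print(q['tool_pos'],q['tcp_rot'],q['ft_force'],q['finger_gap'],q['time'])
p=q['tool_pos'][:2]-[488.7,240.2]; print('rack xy',p@[.978,.208],p@[-.208,.978])
P=barpts('scene9',q['tool_pos']+[20,5,0],20,190,70)
for z in range(10,170,10):
    w=P[(P[:,2]>=z)&(P[:,2]<z+10)&(P[:,0]>530)]
    if len(w): print(z,len(w),w.mean(0).round(1),np.percentile(w[:,0],90).round(1))
E
```

```text
time: 12.55
tool_pos: [512.4, 245.6, 118.0]
tcp_rot: [-178.6, -6.3, 12.1]
ft_force: [0.3, -1.5, -2.8]
finger_gap: 24.7
[512.27221469 245.55174634 118.06742053] [-178.60960551   -6.23267739   12.08712599] [ 1.20732829  0.23421466 -2.51486644] 24.882777255498837 12.6
rack xy 24.16678920369025 0.33098727022106295
20 40 [542.9 216.1  24.9] 549.0
30 60 [553.1 226.9  35.1] 583.2
40 126 [550.6 225.   44.7] 580.6
50 40 [569.9 257.6  55. ] 578.6
60 41 [566.1 255.3  64.9] 574.5
70 42 [561.4 254.4  74.9] 568.6
80 42 [558.1 253.9  85.3] 564.8
90 41 [553.1 253.2  95.1] 559.4
100 36 [549.  251.8 105.2] 554.4
110 40 [546.5 250.6 115.4] 550.4
120 34 [541.5 252.2 125. ] 544.8
130 37 [536.9 250.6 134.9] 540.9
140 27 [533.6 247.5 144.9] 536.3
150 8 [530.9 245.5 153.3] 532.1
```

View pics/g9.png

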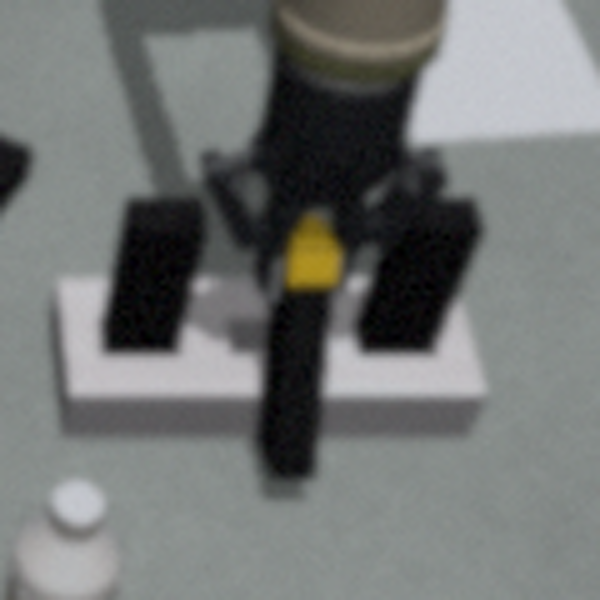

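```bash
python3 -m pendant '[-7,-1.5,-2,0,5, -7,-1.5,-2,0,5, -7,-1.5,-2,0,5, -6,-1.5,-2,0,5, 0,0,0,0,5]'
python3 - <<'E'
from h import *
s=snap('scene','scene10'); cv2.imwrite('pics/g10.png',cv2.resize(s['frame'][170:290,320:440],None,fx=5,fy=5,interpolation=cv2.INTER_CUBIC))
q=sensors.sense();print(q['tool_pos'],q['tcp_rot'],q['ft_force'],q['finger_gap'],q['time'])
p=q['tool_pos'][:2]-[488.7,240.2]; print('rack xy',p@[.978,.208],p@[-.208,.978])
P=barpts('scene10',q['tool_pos']+[30,8,0],20,190,70)
for z in range(10,170,10):
    w=P[(P[:,2]>=z)&(P[:,2]<z+10)&(P[:,1]>235)&(P[:,0]>500)]
    if len(w): print(z,len(w),w.mean(0).round(1),np.percentile(w[:,0],90).round(1))
E
```

```text
time: 13.02
tool_pos: [493.7, 241.7, 117.8]
tcp_rot: [-178.5, -7.8, 12.0]
ft_force: [0.9, -0.4, -2.6]
finger_gap: 24.7
[493.50247439 241.67096696 117.78686671] [-178.48095859   -7.68763649   12.02865335] [ 2.28119927  0.73470673 -0.82239863] 24.83656647255223 13.0667
rack xy 5.002781080137732 0.43969101730583143
20 34 [524.5 289.7  24.4] 535.6
30 37 [529.9 282.8  35. ] 554.8
40 131 [520.6 283.1  45.1] 544.9
50 47 [572.  257.9  54.9] 582.7
60 49 [566.3 256.4  64.8] 574.8
70 50 [558.3 254.5  75. ] 567.9
80 48 [552.1 252.6  84.9] 560.7
90 47 [547.4 252.   94.9] 554.9
100 45 [541.7 250.9 105.1] 548.5
110 44 [535.6 248.8 115.3] 541.4
120 38 [529.8 249.2 125.4] 534.0
130 40 [523.  248.8 134.4] 528.3
140 38 [515.5 246.4 144.8] 520.5
150 35 [508.9 246.5 155.3] 513.2
160 22 [502.7 244.9 164.1] 505.4
```

View pics/g10.png

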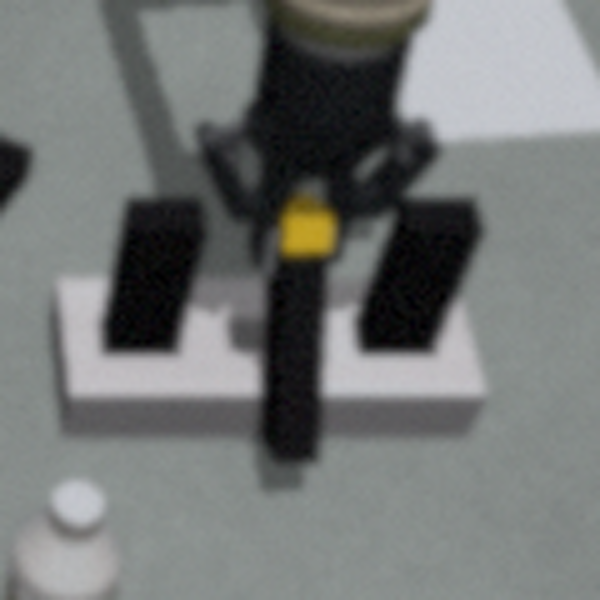

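```bash
python3 -m pendant '[-7,-1.5,-3,0,5, -6,-1.5,-3,0,5, 0,0,0,0,5]'
python3 - <<'E'
from h import *
s=snap('scene','scene11')
q=sensors.sense();print(q['tool_pos'],q['tcp_rot'],q['ft_force'],q['finger_gap'],q['time'])
p=q['tool_pos'][:2]-[488.7,240.2]; print('rack xy',p@[.978,.208],p@[-.208,.978])
P=barpts('scene11',q['tool_pos']+[30,8,0],20,190,70)
for z in range(50,170,10):
    w=P[(P[:,2]>=z)&(P[:,2]<z+10)&(P[:,1]>235)&(P[:,1]<266)&(P[:,0]>490)]
    if len(w): print(z,len(w),w.mean(0).round(1),np.percentile(w[:,0],90).round(1))
E
```

```text
time: 13.32
tool_pos: [484.7, 239.9, 115.8]
tcp_rot: [-178.4, -8.4, 12.0]
ft_force: [0.8, -0.1, -2.3]
finger_gap: 24.7
[484.53499404 239.84042427 115.80244655] [-178.4084095    -8.34642605   11.99909108] [ 1.64284602  0.62879146 -1.36370287] 24.525991371647446 13.3667
rack xy -4.148167579603756 0.5146561734942999
50 26 [566.4 251.1  55.4] 580.0
60 43 [564.4 252.3  65.2] 576.0
70 39 [559.8 252.9  74.8] 568.2
80 52 [550.3 250.1  84.9] 559.8
90 40 [544.4 251.7  95.2] 551.4
100 50 [538.2 251.  104.8] 544.4
110 46 [530.6 248.6 115.4] 535.6
120 40 [521.6 248.3 125.5] 526.9
130 39 [514.5 246.  135.1] 519.7
140 37 [505.6 246.  145.3] 510.2
150 29 [498.  245.7 155.2] 501.5
160 17 [493.4 244.  162.9] 497.1
```

```bash
python3 -m pendant '[0,0,0,0,5, 0,0,0,0,5, 0,0,10,0,5, 0,0,25,0,5, 0,0,35,0,5, 0,0,35,0,5, 0,0,35,0,5, 0,0,20,0,5, 0,0,0,0,5]' 110
python3 - <<'E'
from h import *
q=sensors.sense();print(q['tool_pos'],q['tcp_rot'],q['ft_force'],q['finger_gap'],q['time'])
s=snap('scene','scene12')
E
```

```text
time: 14.12
tool_pos: [472.5, 236.3, 276.3]
tcp_rot: [-178.6, -6.7, 12.1]
ft_force: [1.1, 0.2, -2.4]
finger_gap: 25.0
[472.46728544 236.26987262 276.33059843] [-178.5655426    -6.71462521   12.05120289] [ 1.05304099  0.21207794 -2.37419028] 24.97611683607851 14.1167
```

View pics/scene12.png

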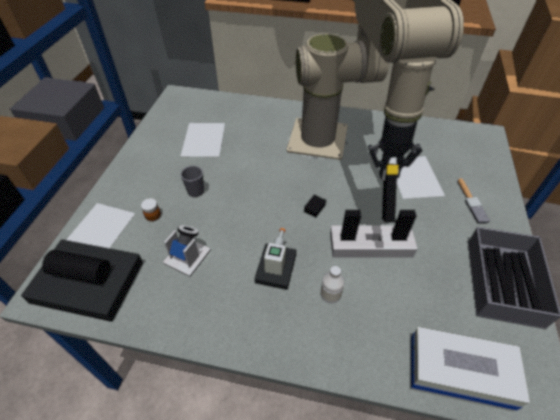

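The bar is tilted and clear of the rack, and both spares are still standing. Now I travel to the camera.

```bash
python3 -m pendant '[0,-15,12,-0.03,5, 0,-30,5,-0.04,5, 1,-37,0,-0.04,5, 1,-37,0,-0.04,5, 1,-37,0,-0.04,5, 1,-37,0,-0.04,5, 1,-37,0,-0.04,5, 1,-37,0,-0.04,5, 1,-37,0,-0.04,5, 1,-37,0,-0.04,5, 1,-35,0,-0.04,5, 1,-30,0,-0.03,5]'
python3 - <<'E'
from h import *
q=sensors.sense();print(q['tool_pos'],q['tcp_rot'],q['ft_force'],q['finger_gap'],q['time'])
E
```

```text
time: 15.17
tool_pos: [463.1, -178.5, 259.4]
tcp_rot: [-178.2, -3.8, -14.8]
ft_force: [0.1, 1.6, -3.1]
finger_gap: 24.8
[ 463.08314912 -178.4808655   259.39837851] [-178.19186059   -3.75159534  -14.81423018] [ 0.05318617  1.58288796 -3.07780999] 24.793010932122357 15.1667
```

```bash
python3 -m pendant '[3,-25,8,0,5, 4,-28,5,0,5, 6,-20,0,0,5, 8,-8,0,0,5, 3,0,0,0,5, 0,0,0,0,5, 0,0,0,0,5]'
python3 - <<'E'
from h import *
q=sensors.sense();print(q['tool_pos'],q['tcp_rot'],q['ft_force'],q['finger_gap'],q['time'])
for n in ['scene','top']:
    s=snap(n,n+'13')
s=load('scene13');cv2.imwrite('pics/g13.png',cv2.resize(s['frame'][150:290,110:290],None,fx=4,fy=4,interpolation=cv2.INTER_CUBIC))
E
```

```text
time: 15.75
tool_pos: [476.9, -265.3, 251.2]
tcp_rot: [-177.6, -1.9, -15.5]
ft_force: [-0.6, -0.2, -3.8]
finger_gap: 24.7
[ 476.92379645 -265.34158445  251.15405814] [-177.63015303   -1.85786889  -15.54063532] [-0.61712201 -0.155723   -3.77711608] 24.74117183185559 15.75
```

View pics/g13.png

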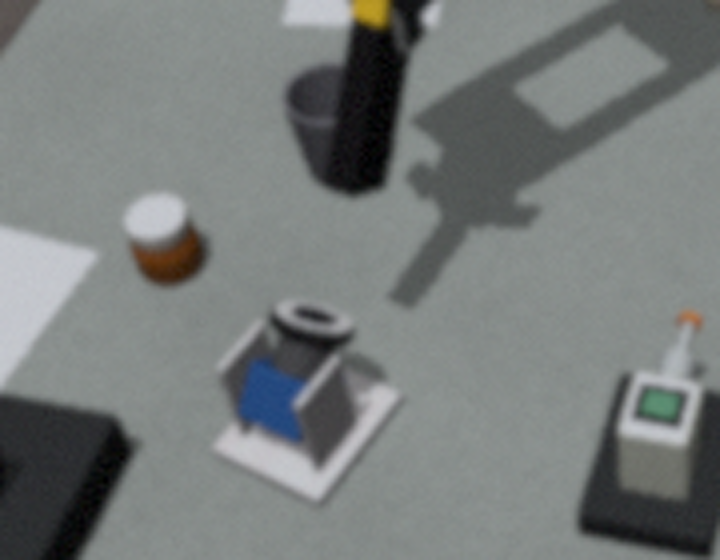

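View pics/top13.png

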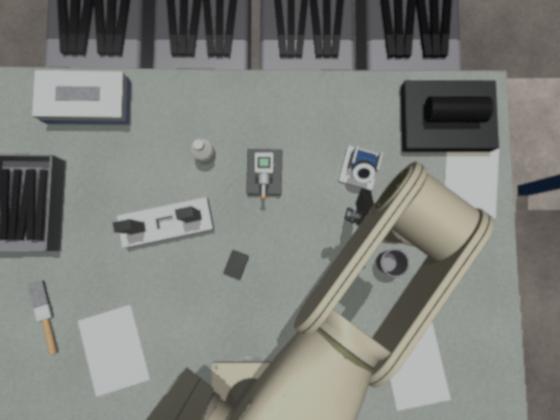

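```bash
cat >> h.py <<'E'
L=np.array([618.6,-299.0,100.]); az=np.radians(165); N=np.array([np.sin(np.radians(40))*np.cos(az),np.sin(np.radians(40))*np.sin(az),np.cos(np.radians(40))])
def fitbar(tag,q,pr=True):
    """narrow face seen by the scene camera: dark points on the face, plane + axis"""
    s=load(tag); C=cloud(s); v=s['frame'].max(2); T=np.array(q['tool_pos'])
    d=C-T; m=(np.hypot(d[...,0],d[...,1])<130)&(d[...,2]<-5)&(d[...,2]>-130)&(C[...,2]>135)&(v<60)&(C[...,0]>T[0]-20)
    P=C[m]
    best=None; rng=np.random.default_rng(0)
    for _ in range(400):
        a=P[rng.choice(len(P),3,False)]; n=np.cross(a[1]-a[0],a[2]-a[0]); l=np.linalg.norm(n)
        if l<50: continue
        n/=l
        if abs(n@[-.966,.259,0])<.5 : continue
        k=abs((P-a[0])@n)<1.8
        if best is None or k.sum()>best.sum(): best=k
    F=P[best]; c=F.mean(0); u,sv,vt=np.linalg.svd(F-c); ax=vt[0]*np.sign(vt[0][2]); n=vt[2]*np.sign(vt[2][0])
    t=(F-c)@ax; foot=c+ax*np.percentile(t,0.5)-n*22
    if pr:
        print('pts',len(P),len(F),'axis',ax.round(3),'tilt',np.degrees(np.arccos(ax[2])).round(1),'az',np.degrees(np.arctan2(ax[1],ax[0])).round(1),'n',n.round(3),'ntilt',np.degrees(np.arcsin(n[2])).round(1),'naz',np.degrees(np.arctan2(n[1],n[0])).round(1),'err',np.degrees(np.arccos(ax@N)).round(1))
        w=(F-c)@vt[1]; print('len',np.ptp(t).round(1),'wid',np.ptp(w).round(1),'foot',foot.round(1),'target',(L+90*N).round(1),'delta',(L+90*N-foot).round(1))
    return ax,n,foot
E
python3 - <<'E'
from h import *
q=sensors.sense(); fitbar('scene13',q); print(q['tool_pos'],q['tcp_rot'],q['time'])
E
```

```text
pts 419 148 axis [-0.549  0.073  0.832] tilt 33.7 az 172.4 n [ 0.806 -0.217  0.551] ntilt 33.4 naz -15.1 err 7.7
len 77.8 wid 28.2 foot [ 545.5 -278.5  170. ] target [ 562.7 -284.   168.9] delta [17.3 -5.5 -1.1]
[ 477.0414015  -264.94066675  251.64381902] [-177.64074055   -1.89593655  -15.49651628] 15.85
```

```bash
python3 -m pendant '[-2,25,0,0,5, -2,30,-15,0,5, 0,30,-30,0,5, 0,15,-35,0,5, 0,0,-30,0,5, 0,0,-12,0,5, 0,0,0,0,5]' 110
python3 - <<'E'
from h import *
q=sensors.sense();print(q['tool_pos'],q['tcp_rot'],q['ft_force'],q['finger_gap'],q['time'])
s=snap('scene','scene14'); 
C=cloud(s); d=C-q['tool_pos']; m=(np.hypot(d[...,0]-45,d[...,1])<60)&(C[...,2]>3)&(s['frame'].max(2)<60); print(np.sort(C[m][:,2])[:8].round(1), len(C[m]))
E
```

```text
time: 16.43
tool_pos: [471.9, -155.4, 128.8]
tcp_rot: [-177.7, -2.4, -15.1]
ft_force: [-0.7, 0.4, -3.8]
finger_gap: 25.0
[ 471.92539834 -155.36937023  128.83540963] [-177.71419543   -2.41001479  -15.13245019] [-0.69070121  0.4358021  -3.82658863] 24.955701441987696 16.4333
[42.4 43.1 44.3 45.2 47.4 47.5 49.8 50.5] 1646
```

```bash
python3 -m pendant '[0,0,-16,0,5, 0,0,-12,0,5, 0,0,-4,0,5, 0,0,0,0,5]' 20
python3 - <<'E'
from h import *
q=sensors.sense();print(q['tool_pos'],q['tcp_rot'],q['ft_force'],q['finger_gap'],q['time'])
E
```

```text
time: 16.82
tool_pos: [475.0, -156.3, 102.4]
tcp_rot: [-177.8, -2.9, -15.1]
ft_force: [-1.2, 0.3, -3.2]
finger_gap: 24.6
[ 475.04883923 -156.30825423  102.37661623] [-177.80273275   -2.88448676  -15.05841214] [-1.22720727  0.32473701 -3.21649238] 24.649814077847807 16.8167
```

```bash
python3 -m pendant '[0,0,-4,0,5, 0,0,-4,0,5, -4,1,-3,0,5, 0,0,0,0,5]' 20
python3 - <<'E'
from h import *
q=sensors.sense();print(q['tool_pos'],q['tcp_rot'],q['ft_force'],q['finger_gap'],q['time'])
E
```

```text
time: 17.15
tool_pos: [473.9, -157.1, 94.8]
tcp_rot: [-177.9, -3.3, -15.1]
ft_force: [-0.6, 0.4, -3.4]
finger_gap: 24.7
[ 473.88739276 -157.10733815   94.79294706] [-177.87148451   -3.29889237  -15.09788701] [-0.61094373  0.42404068 -3.35337392] 24.734510754432186 17.15
```

```bash
python3 -m pendant '[-3,1,-3,0,5, -3,1,-3,0,5, -3,1,-3,0,5, 0,0,0,0,5]' 20
python3 - <<'E'
from h import *
q=sensors.sense();print(q['tool_pos'],q['tcp_rot'],q['ft_force'],q['finger_gap'],q['time'])
s=snap('scene','scene15'); C=cloud(s); T=q['tool_pos']; d=C-T; v=s['frame'].max(2)
m=(np.hypot(d[...,0]-45,d[...,1]+12)<75)&(C[...,2]>8)&(v<60)&(d[...,0]>0)&(d[...,2]<10)
P=C[m]
e=np.array([np.cos(np.radians(-15)),np.sin(np.radians(-15))])
for z in range(10,105,10):
    w=P[(P[:,2]>=z)&(P[:,2]<z+10)]
    if len(w): print(z,len(w),w.mean(0).round(1),np.percentile(w[:,:2]@e,90).round(1))
E
```

```text
time: 17.48
tool_pos: [472.3, -156.9, 93.9]
tcp_rot: [-178.0, -4.5, -15.1]
ft_force: [-1.0, 0.7, -3.2]
finger_gap: 25.0
[ 472.34028425 -156.91332862   93.94366611] [-177.95645169   -4.45640197  -15.12329132] [-1.01886536  0.72578968 -3.17997771] 25.046317112126655 17.4833
10 7 [ 539.6 -158.4   15.8] 568.7
20 28 [ 547.8 -165.5   26.1] 588.7
30 44 [ 545.9 -166.8   35. ] 585.4
40 46 [ 541.  -165.2   45. ] 579.8
50 45 [ 534.2 -165.3   55.5] 572.4
60 44 [ 526.6 -162.9   64.9] 565.6
70 48 [ 518.1 -161.1   74.8] 557.8
80 41 [ 513.  -159.1   84.8] 551.0
90 48 [ 509.8 -160.9   95.1] 545.4
100 14 [ 505.2 -161.5  102.2] 537.6
```

```bash
python3 -m pendant '[-4,1,-4,0,5, -4,1,-4,0,5]' 20;python3 -m pendant '[-4,1,-4,0,5, -4,1,-4,0,5]' 20; python3 -m pendant '[0,0,0,0,5]' 20
python3 - <<'E'
from h import *
q=sensors.sense();print(q['tool_pos'],q['tcp_rot'],q['ft_force'],q['finger_gap'],q['time'])
s=snap('scene','scene16'); C=cloud(s); T=q['tool_pos']; d=C-T; v=s['frame'].max(2)
cv2.imwrite('pics/g16.png',cv2.resize(s['frame'][130:270,180:320],None,fx=4,fy=4,interpolation=cv2.INTER_CUBIC))
m=(np.hypot(d[...,0]-45,d[...,1]+12)<75)&(C[...,2]>8)&(v<60)&(d[...,0]>0)&(d[...,2]<10)
P=C[m]
e=np.array([np.cos(np.radians(-15)),np.sin(np.radians(-15))])
for z in range(10,105,10):
    w=P[(P[:,2]>=z)&(P[:,2]<z+10)]
    if len(w): print(z,len(w),w.mean(0).round(1),np.percentile(w[:,:2]@e,90).round(1))
E
```

```text
time: 17.7
tool_pos: [467.8, -156.3, 90.3]
tcp_rot: [-178.0, -4.9, -15.1]
ft_force: [-2.7, 4.0, 22.6]
finger_gap: 24.9
time: 17.87
tool_pos: [464.8, -155.7, 88.3]
tcp_rot: [-178.0, -5.7, -15.1]
ft_force: [0.5, 4.0, 16.1]
finger_gap: 25.2
time: 17.95
tool_pos: [465.8, -156.0, 89.7]
tcp_rot: [-178.0, -5.9, -15.1]
ft_force: [-0.7, 0.1, -3.1]
finger_gap: 24.7
[ 465.7979466  -155.96323215   89.69268546] [-178.03426655   -5.88806224  -15.09085596] [-0.68399267  0.06984395 -3.06821159] 24.696961259755994 17.95
10 7 [ 538.6 -158.8   14.4] 568.8
20 20 [ 539.4 -159.9   24.7] 583.5
30 49 [ 545.8 -167.3   35. ] 586.7
40 46 [ 539.9 -166.7   44.8] 578.2
50 47 [ 530.4 -164.2   54.7] 568.7
60 53 [ 520.6 -162.1   64.5] 561.4
70 45 [ 515.3 -160.8   74.6] 553.7
80 46 [ 507.9 -159.4   84.9] 545.3
90 47 [ 500.6 -158.1   94.6] 536.9
```

View pics/g16.png

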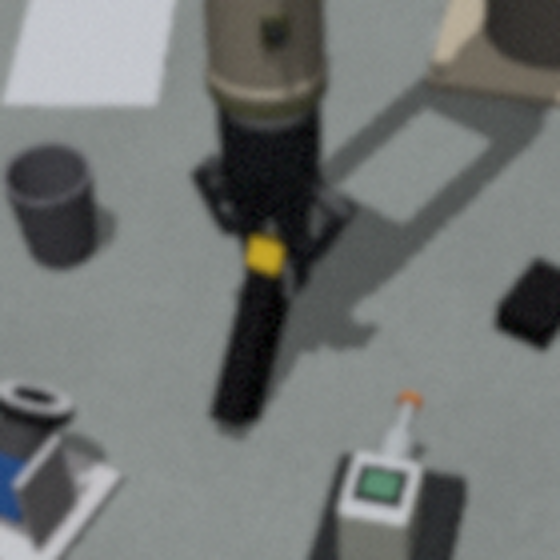

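```bash
python3 -m pendant '[-4,1,-4,0,5, -4,1,-4,0,5, -4,1,-4,0,5]' 20; python3 -m pendant '[0,0,0,0,5]' 20
python3 - <<'E'
from h import *
q=sensors.sense();print(q['tool_pos'],q['tcp_rot'],q['ft_force'],q['finger_gap'],q['time'])
s=snap('scene','scene17'); C=cloud(s); T=q['tool_pos']; d=C-T; v=s['frame'].max(2)
m=(np.hypot(d[...,0]-45,d[...,1]+12)<75)&(C[...,2]>8)&(v<60)&(d[...,0]>0)&(d[...,2]<10)
P=C[m]
e=np.array([np.cos(np.radians(-15)),np.sin(np.radians(-15))])
for z in range(30,105,10):
    w=P[(P[:,2]>=z)&(P[:,2]<z+10)]
    if len(w): print(z,len(w),w.mean(0).round(1),np.percentile(w[:,:2]@e,90).round(1))
E
```

```text
time: 18.25
tool_pos: [458.2, -154.4, 83.3]
tcp_rot: [-178.1, -6.5, -15.1]
ft_force: [-2.6, 3.1, 19.8]
finger_gap: 24.8
time: 18.33
tool_pos: [457.9, -154.5, 83.4]
tcp_rot: [-178.1, -6.5, -15.1]
ft_force: [0.3, -1.4, -1.2]
finger_gap: 24.9
[ 457.9369837  -154.49542874   83.42359305] [-178.09511939   -6.54601848  -15.05788335] [ 0.31637335 -1.37659176 -1.19108518] 24.892364501898523 18.3333
30 48 [ 543.4 -167.7   35. ] 584.2
40 51 [ 534.5 -165.4   45.4] 577.6
50 49 [ 526.8 -163.7   54.8] 566.6
60 58 [ 514.8 -161.8   64.7] 558.5
70 48 [ 508.1 -160.7   74.8] 546.6
80 50 [ 502.2 -159.2   84.6] 538.3
90 15 [ 492.5 -155.9   92.1] 528.9
```

```bash
python3 -m pendant '[0,0,0,0,5, 0,0,15,0,5, 0,0,30,0,5, 2,-10,35,0,5, 3,-20,35,0,5, 3,-25,25,0,5, 3,-25,10,0,5, 3,-15,0,0,5, 0,0,0,0,5, 0,0,0,0,5]' 110
python3 - <<'E'
from h import *
q=sensors.sense();print(q['tool_pos'],q['tcp_rot'],q['ft_force'],q['finger_gap'],q['time'])
s=snap('scene','scene18'); fitbar('scene18',q)
E
```

```text
time: 19.22
tool_pos: [457.9, -247.1, 223.6]
tcp_rot: [-177.8, -4.4, -15.0]
ft_force: [0.5, 0.4, -3.5]
finger_gap: 24.3
[ 457.92445557 -247.10533484  223.57461915] [-177.76232054   -4.42863784  -15.00279297] [ 0.48935494  0.44418607 -3.527547  ] 24.323993757794117 19.2167
pts 357 123 axis [-0.662  0.16   0.732] tilt 42.9 az 166.4 n [ 0.702 -0.209  0.681] ntilt 42.9 naz -16.5 err 3.1
len 67.3 wid 27.4 foot [ 541.1 -265.1  153.7] target [ 562.7 -284.   168.9] delta [ 21.6 -18.9  15.2]
```

```bash
python3 -m pendant '[6,-7,6,0,5, 7,-7,6,0,5, 6,-5,3,0,5, 0,0,0,0,5, 0,0,0,0,5]' 110
python3 - <<'E'
from h import *
q=sensors.sense();print(q['tool_pos'],q['tcp_rot'],q['ft_force'],q['finger_gap'],q['time'])
s=snap('scene','scene19'); fitbar('scene19',q)
E
```

```text
time: 19.68
tool_pos: [473.5, -260.2, 230.5]
tcp_rot: [-177.4, -3.6, -14.9]
ft_force: [-0.4, 0.4, -3.9]
finger_gap: 24.6
[ 473.53464286 -260.24885278  230.53904669] [-177.40404424   -3.55425948  -14.85797626] [-0.39367446  0.41258818 -3.873391  ] 24.603209893575023 19.6833
pts 375 136 axis [-0.654  0.135  0.745] tilt 41.9 az 168.3 n [ 0.705 -0.248  0.664] ntilt 41.6 naz -19.4 err 2.9
len 69.4 wid 26.4 foot [ 555.6 -276.6  159.7] target [ 562.7 -284.   168.9] delta [ 7.1 -7.4  9.2]
```

```bash
python3 -m pendant '[4,-1.5,5,-0.025,5, 4,-1.5,5,-0.025,5, 1,0,2,0,5, 0,0,0,0,5, 0,0,0,0,5]' 110
python3 - <<'E'
from h import *
q=sensors.sense();print(q['tool_pos'],q['tcp_rot'],q['ft_force'],q['finger_gap'],q['time'])
s=snap('scene','scene20'); ax,n,f=fitbar('scene20',q)
from scipy.spatial.transform import Rotation as R
tz=R.from_euler('xyz',q['tcp_rot'],degrees=True).as_matrix()[:,2]; g=q['tool_pos']-19*tz; print('foot2',(g-122*ax).round(1), 'lateral', ((f-L)-((f-L)@N)*N).round(1), 'dist',((f-L)@N).round(1))
snap('wrist','wrist20'); s=load('scene20');cv2.imwrite('pics/g20.png',cv2.resize(s['frame'][150:290,110:290],None,fx=4,fy=4,interpolation=cv2.INTER_CUBIC))
E
```

```text
time: 20.15
tool_pos: [480.5, -259.8, 239.5]
tcp_rot: [-177.3, -3.2, -17.6]
ft_force: [-0.9, 0.2, -2.7]
finger_gap: 25.0
[ 480.53457508 -259.81018323  239.47575422] [-177.28065578   -3.22111657  -17.63979619] [-0.910765    0.18797349 -2.74470345] 25.008774648668854 20.15
pts 391 131 axis [-0.655  0.108  0.748] tilt 41.6 az 170.6 n [ 0.71  -0.251  0.658] ntilt 41.2 naz -19.5 err 4.0
len 70.2 wid 27.1 foot [ 561.7 -278.   168.6] target [ 562.7 -284.   168.9] delta [ 1.  -6.   0.4]
foot2 [ 559.2 -273.6  167.2] lateral [-0.2  5.8 -1.4] dist 91.3
```

View pics/g20.png

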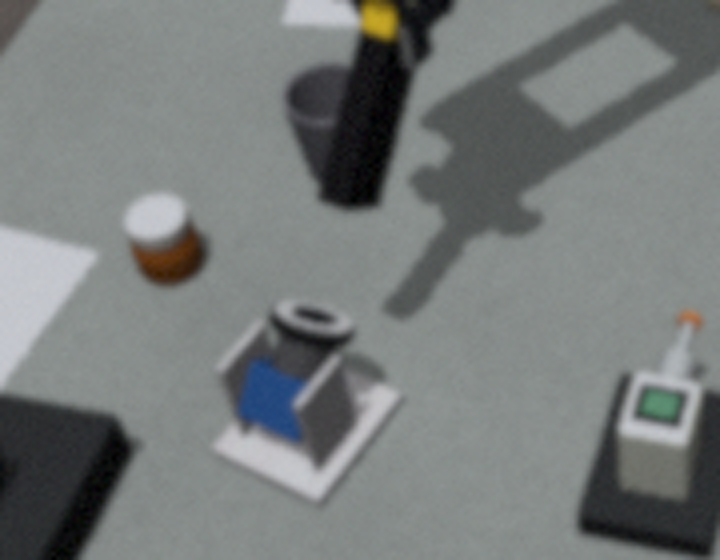

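View pics/wrist20.png

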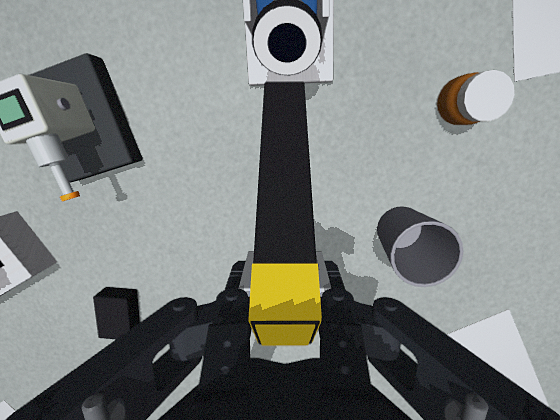

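The wrist view is sharp: the bar's face runs from y=265 to its foot edge at (264–305, 82), and the ring light is centred at about (287,42). I'll measure both in this one view.

```bash
cat >> h.py <<'E'
def wfit(tag):
    s=load(tag); C=cloud(s); f=s['frame']; hsv=cv2.cvtColor(f,cv2.COLOR_BGR2HSV)
    # bar face: bounded by depth, dark, high above bench
    m=((f.max(2)<70)&(C[...,2]>165)&(C[...,2]<290)); m[275:]=0; m[:, :235]=0; m[:,340:]=0
    n_,l,st,ce=cv2.connectedComponentsWithStats(m.astype(np.uint8)); i=1+np.argmax(st[1:,4]); m=l==i
    P=C[m]; k=np.ones(len(P),bool)
    for _ in range(8):
        c=P[k].mean(0); vt=np.linalg.svd(P[k]-c,full_matrices=False)[2]; r=abs((P-c)@vt[2]); k=r<2
    n=vt[2]*np.sign(vt[2][2])
    # axis from left/right pixel edges, row by row, cast onto the face plane
    rows=np.where(m.any(1))[0]; rows=rows[(rows>rows.min()+4)&(rows<245)]
    ctr,rr=rays(s,np.array([[x,y] for y in rows for x in (np.where(m[y])[0].min()-.5,np.where(m[y])[0].max()+.5)],float))
    X=ctr+rr*(((c-ctr)@n)/(rr@n))[:,None]
    A=[]; 
    for e in (X[0::2],X[1::2]):
        v=np.linalg.svd(e-e.mean(0))[2][0]; A.append(v*np.sign(v[2]))
    ax=sum(A); ax/=np.linalg.norm(ax); mid=(X[0::2]+X[1::2]).mean(0)/2
    y0=np.where(m.any(1))[0].min(); cols=np.where(m[y0+2])[0]; c0,r0=rays(s,[[cols.mean(),y0-.5]]); e0=(c0+r0*(((c-c0)@n)/(r0@n))[:,None])[0]
    foot=mid+ax*((e0-mid)@ax)-22*n
    w=np.linalg.norm(X[0::2]-X[1::2],axis=1).mean()
    # ring
    rg=((f.min(2)>190)&(C[...,2]>70)&(C[...,2]<130)); rg[100:]=0; rg[:,:235]=0; rg[:,340:]=0
    Q=C[rg]; qc=Q.mean(0); qn=np.linalg.svd(Q-qc,full_matrices=False)[2][2]; qn*=np.sign(qn[2])
    print('face',len(P),k.sum(),'w',w.round(1),'axis',ax.round(3),'tilt',np.degrees(np.arccos(ax[2])).round(1),'az',np.degrees(np.arctan2(ax[1],ax[0])).round(1),'ntilt',np.degrees(np.arcsin(n[2])).round(1),'parallel',np.degrees(np.arccos(A[0]@A[1])).round(1),'err',np.degrees(np.arccos(min(1,ax@N))).round(1))
    print('foot',foot.round(1),'ring mean',qc.round(1),len(Q),'normal tilt',np.degrees(np.arccos(qn[2])).round(1),'az',np.degrees(np.arctan2(qn[1],qn[0])).round(1))
    d=foot-L; print('dist',(d@N).round(1),'off-axis vec',(d-(d@N)*N).round(1), 'delta',(L+90*N-foot).round(1))
    return s,m,rg
E
python3 - <<'E'
from h import *
s,m,rg=wfit('wrist20'); o=s['frame'].copy(); o[m]=(0,255,0); o[rg]=(0,0,255); cv2.imwrite('pics/w20m.png',o)
E
```

```text
face 9275 9264 w 25.5 axis [-0.634  0.159  0.757] tilt 40.8 az 165.9 ntilt 40.6 parallel 0.0 err 1.0
foot [ 562.2 -282.6  167.2] ring mean [ 623.6 -300.3  102.1] 2499 normal tilt 34.1 az 161.2
dist 89.2 off-axis vec [-1.   1.6 -1.1] delta [ 0.5 -1.4  1.7]
```

View pics/w20m.png

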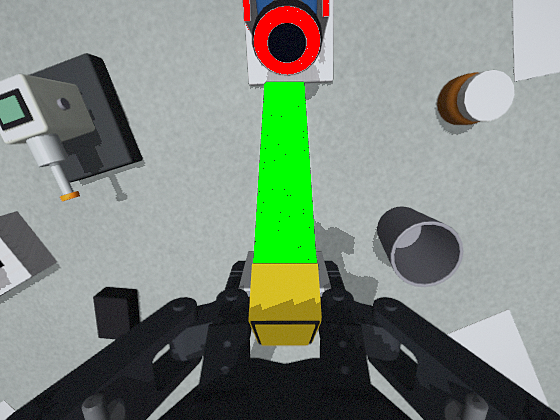

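Run:
```python
from h import *
s=load('wrist20'); C=cloud(s); f=s['frame']
m=((f.min(2)>190)&(C[...,2]>60)&(C[...,2]<130)); m[100:]=0; m[:,:248]=0; m[:,326:]=0
n,l,st,ce=cv2.connectedComponentsWithStats(m.astype(np.uint8)); i=1+np.argmax(st[1:,4]); r=(l==i)
c=max(cv2.findContours(r.astype(np.uint8),0,1)[0],key=cv2.contourArea)
Q=C[r]; q=Q.mean(0); 
k=np.ones(len(Q),bool)
for _ in range(6):
    vt=np.linalg.svd(Q[k]-Q[k].mean(0),full_matrices=False)[2]; k=abs((Q-Q[k].mean(0))@vt[2])<2.5
nn=vt[2]*np.sign(vt[2][2]); print(k.sum(),len(Q),Q[k].mean(0).round(1),'tilt',np.degrees(np.arccos(nn[2])),'az',np.degrees(np.arctan2(nn[1],nn[0])))
e=cv2.fitEllipse(c); print(e, onplane(s,[e[0]],100))
```

```text
2271 2271 [ 621.3 -300.2  102.6] tilt 40.580506960268586 az 164.50896621107844
((286.5425109863281, 39.847572326660156), (65.31050109863281, 66.9811019897461), 178.5426025390625) [[ 621.71020672 -300.24983609  100.        ]]
```

```bash
python3 -m pendant '[2,-2,2.5,0,5, 0,0,0,0,5, 0,0,0,0,5, 0,0,0,0,5]'
python3 - <<'E'
from h import *
snap('wrist','wrist21'); q=sensors.sense();print(q['tool_pos'],q['tcp_rot'],q['ft_force'],np.abs(q['qd']).max(),q['time'])
wfit('wrist21')
E
```

```text
time: 20.58
tool_pos: [482.1, -261.9, 241.6]
tcp_rot: [-177.3, -3.2, -17.6]
ft_force: [-0.2, -0.1, -3.1]
finger_gap: 24.7
[ 482.02285452 -261.87874027  241.51398112] [-177.26618342   -3.16291377  -17.62043895] [-0.2810497  -0.63403651 -3.13932689] 0.1184973544905983 20.6333
face 9266 9259 w 25.5 axis [-0.633  0.158  0.757] tilt 40.8 az 166.0 ntilt 40.6 parallel 0.0 err 1.0
foot [ 563.8 -284.7  169.4] ring mean [ 624.1 -300.7  102. ] 2468 normal tilt 31.9 az 161.8
dist 89.5 off-axis vec [ 0.8 -0.6  0.8] delta [-1.1  0.6 -0.4]
```

Run:
```python
from h import *
s=snap('scene','scene22'); q=sensors.sense(); fitbar('scene22',q); print(q['tool_pos'],np.abs(q['qd']).max(),q['finger_gap'],q['time'])
```

```text
pts 397 132 axis [-0.642  0.155  0.751] tilt 41.3 az 166.4 n [ 0.723 -0.203  0.66 ] ntilt 41.3 naz -15.7 err 1.6
len 69.6 wid 26.9 foot [ 561.6 -281.8  170.5] target [ 562.7 -284.   168.9] delta [ 1.2 -2.3 -1.6]
[ 482.02226873 -261.82895663  241.49940497] 0.17735853900295503 24.99351103152816 20.6833
```

View pics/scene22.png

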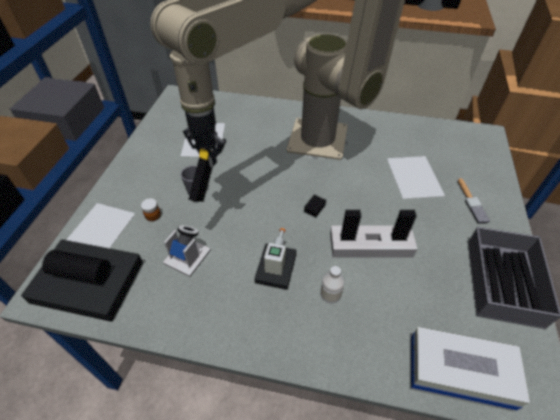

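Both views agree. The spares still stand at (351,225) and (404,225), and the bottle, cup, jar and offcut are where they were.

```bash
python3 -c "
from h import *
print(job.hand_in())"
```

```text
the job is handed in; nothing more can be done
None
```

I pulled the bar from the middle socket and pressed both faces on the gauge. I then tipped the bar in the grip and handed the job in at about 20.7 s, with the bar held in front of the lens.

- **Gauge presses:** The wide face was pressed at about 3.5 N and the narrow face at about 3.6 N. By the spring rate that is about 6.5–7.5 mm in, well short of the 15 mm stop. Tool tilt during the presses was about 1.5° or less. I could not read the plunger joint directly, so the depths come from the forces and the depth image.
- **Tipping:** The arm can only turn about the vertical, so I pivoted the bar in a light 20 N grip. First I pushed its foot against the edge of the rack. The tool's tilt then drifted on the way over and left the bar at about 34°, so I pressed the foot on the bench to make up the rest. Readings there reached about 23 N, through the bar, and the grip went back to 110 N afterwards.
- **Final pose, wrist view:** The foot is about 89.5 mm from the lens and within about 1.5 mm of centre. The bar's axis is about 1° off the line of sight.
- **Final pose, scene view:** The axis is about 1.6° off and the foot within about 3 mm of the target. The views placed the lens 2–3 mm apart, which is about the calibration limit, so I aimed between them.
- **Surroundings:** The last scene picture shows both spares standing, the bottle, cup, jar and offcut unmoved by eye, and the camera untouched. The arm was at rest with the bar gripped.

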